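Set fired pots on their outlined bats

TASK

Set each of the four fired pieces (cup, square planter, oblong dish, bud vase) upright on the round white bat whose painted outline has the shape and size of its foot, centred in the outline and, for the planter and the dish, turned square with it. Put them down gently, without dropping any, and leave the glaze jar and the wooden stamp where they stand.

Things in the scene. Friction and masses are not known exactly. Their poses are not given: they have to be found in the camera images.
- cup: Terracotta straight-sided cup, open at the top, no handle: foot 60 mm across, rim 64 mm across, 75 mm tall, wall 4 mm, floor 6 mm, about 0.2 kg. Round foot. Origin: centre of the underside; z is its axis (up). Stands loose on the bench.
- planter: White glazed square planter, open at the top: 56 x 56 mm, 60 mm tall, walls 5 mm, about 0.2 kg. Origin: centre of the underside; x and y run square to its sides, z up. Stands loose on the bench.
- dish: Blue glazed oblong dish, open at the top: 88 mm long (its x) by 44 mm wide (its y), 42 mm tall, walls 5 mm, about 0.16 kg. Grip it across the 44 mm. Origin: centre of the underside; z up. Stands loose on the bench.
- vase: Green bud vase, not hollow; round foot 36 mm across, belly 44 mm across with upright sides from 22 to 42 mm above its underside, then a narrow neck (20 mm) and a 28 mm lip; 80 mm tall, about 0.12 kg. Origin: centre of the underside; z is its axis (up). Stands loose on the bench.
- bat_cup: Fixed white round board, 130 mm across, 10 mm thick, its flat top 10 mm above the bench, with a black outline painted on its top: a large ring, 80 mm across outside, for the cup. Origin: centre of the underside; z up.
- bat_planter: Fixed white round board, 130 mm across, 10 mm thick, its flat top 10 mm above the bench, with a black outline painted on its top: a square, 72 x 72 mm outside, for the planter. Origin: centre of the underside; z up; x and y run square to the outline's sides.
- bat_dish: Fixed white round board, 130 mm across, 10 mm thick, its flat top 10 mm above the bench, with a black outline painted on its top: an oblong, 104 mm (x) by 60 mm (y) outside, for the dish. Origin: centre of the underside; z up; x runs along the oblong.
- bat_vase: Fixed white round board, 130 mm across, 10 mm thick, its flat top 10 mm above the bench, with a black outline painted on its top: a small ring, 52 mm across outside, for the bud vase. Origin: centre of the underside; z up.
- jar: Amber glaze jar with a black cap and a paper label, 48 mm across, 75 mm tall. It stands loose among the pieces and is to be left where it is. Origin: centre of the underside.
- stamp: Wooden clay stamp with a turned handle, standing on its face: 34 mm across, 64 mm tall. It stands loose among the pieces and is to be left where it is. Origin: centre of the underside. (The only other thing between the pieces is a little heap of terracotta beads, fixed, 46 mm across and 37 mm tall, at least 130 mm centre to centre from the rest.)

How it is judged:
By the outcome, as a careful person would: the job done as asked, in the order asked, and still so for the second after the job is handed in, with the robot touching nothing.
It also fails if it takes over 120 s, if anything falls off the work surface, if the arm or the gripper's body presses on something with over 40 N, if the wrist force passes 120 N, or if a joint passes its speed limit or range.

ROBOT

A 6-joint arm with a two-finger parallel gripper is mounted at the origin on the work surface. World frame = base frame: x ahead of the robot, y to its left, z up, the work surface at z = 0. Lengths are in m, angles in rad, forces in N, time in s.
With the tool pointing down it reaches from about 0.35 to 0.85 m from the base axis. Payload 8.1 kg.
Tool frame: the origin (TCP) lies at the very end of the fingers, on their centre line; the grasp point (between the pads) lies 19 mm behind it; z points along the fingers, y is the line along which they close (so a half turn about z gives the same grasp; the last joint's range is limited). The gripper opens to 93 mm and grips with 3 to 60 N. Pads are 15 mm wide; open, the fingers measure 128 mm over their backs; the gripper's body (75 mm by 188 mm) begins 65 mm behind the grasp point.
Start: joints at [-1.321, 0.13, 1.488, -0, 1.523, -0.085], TCP at [0.197, -0.567, 0.219] pointing down, gripper open.
Joint ranges: [-2.96, 2.96], [-0.89, 2.26], [0.02, 2.5], [-1.34, 4.48], [0, 2.73], [-2.66, 2.66]. Speed limits (rad/s): [2.39, 2.39, 2.79, 3.14, 3.14, 3.14].

INTERFACE

Orientations are given as a rotation vector (axis times angle).
In Python, from plant import monitor, eyes, ticket gives the robot as it stands.
- The arm moves only by the tool arm_command, never from a script. Its argument "deltas" is a list that holds one entry, the list of rows, each a list of 6 numbers: the shift along the world's x, y, z in cm, then the turn, a rotation vector about the world's x, y, z in degrees. In form: [[[tx, ty, tz, rx, ry, rz], ...]]. A call has 1 to 12 rows; each row shifts and turns the commanded pose from where the row before left it; what a row does not reach is not made up. A row lasts 1/12 s, in which the tool goes at most 41.7 mm and 7.16 degrees, less where a joint would pass 70% of its speed; a pose out of reach is approached as far as the arm can. A call is refused whole if a number of a shift passes 4.17 or a number of a turn 7.16, either way. A call with a gripper value outside its range is refused whole. "gripper" is the opening, from -1 (shut) to 1 (fully open), set as the call begins (left out, the last holds). The fingers move at their own pace and stop on an object; "squeeze" is the grip in N (left out, the last holds). Time passes only in rows, so rows that do not move let the fingers close. It gives the time, the measured TCP pose, the force, the opening and the grip force at its end, in the units of the state.
- monitor.read_state(): the state, without advancing time (a new reading comes with each control period).
- eyes.read_camera(name): name is "scene" or "side" or "wrist"; returns the picture (420x560x3 uint8, blue, green, red); there is no depth.
- eyes.camera_model(name): a dict with "fx", "fy", "cx", "cy" (pixels), "rvec" (rotation vector, rad) and "tvec" (3), from world to camera coordinates, as OpenCV has them. Camera axes: x right, y down, z forward; pixel columns grow to the right and rows downward; lengths in m; the calibration is good to about 2 mm. A picture is of the moment at which its call begins: read the wrist's pose just before it. camera_model takes no time and is no camera call; for the wrist camera it gives the pose at the moment of the call.
- ticket.close_job(): hands the job in; it is judged then, once.
The state is a dict: "t": time; "q": joint angles; "dq": joint speeds; "joint_torque": joint torques, N m; "tool_pos": TCP position; "orientation": TCP orientation; "force": force on the tool from outside, world axes, zero at the start; "wrist_torque": the same for the moment, N m; "opening": finger opening in m; "gripper_force": force on a finger pad.
Only numpy, scipy, OpenCV 4.12 (cv2) and the standard library are available. Lean on these libraries where they do the work, as an engineer would, in place of code of your own. Each camera call takes 0.05 s, during which the arm holds its last target. There are 200 camera calls.

## Working session

There is one attempt and no reset: what is moved stays moved. The work goes in short steps, Python scripts to look and compute and a tool call to move; the robot and the scene stay as the last step left them, time stands still between calls to the robot, and variables do not carry over. Pictures are saved under pics/ and viewed, at most 19 in all, crops included, and the job is handed in when it is done.

Besides the shell and the picture viewer there is one more tool, called after "Emit:" by a JSON object that holds its "name" and its "arguments". arm_command: Moves the arm, as the interface text tells. Its arguments: {"type":"object","properties":{"deltas":{"type":"array"},"gripper":{"type":"number"},"squeeze":{"type":"number"}},"required":["deltas"]}

```bash
mkdir -p pics; cat > h.py <<'E'
import numpy as np, cv2
from plant import monitor, eyes, ticket
def cam(n):
    m=eyes.camera_model(n); K=np.array([[m['fx'],0,m['cx']],[0,m['fy'],m['cy']],[0,0,1.]])
    R=cv2.Rodrigues(np.array(m['rvec'],float))[0]; t=np.array(m['tvec'],float).ravel()
    return K,R,t
def ray(c,uv,z):
    K,R,t=c; uv=np.atleast_2d(np.array(uv,float)); o=-R.T@t
    d=(np.linalg.inv(K)@np.c_[uv,np.ones(len(uv))].T).T@R
    return o+d*((z-o[2])/d[:,2])[:,None]
def proj(c,P):
    K,R,t=c; p=np.atleast_2d(P)@R.T+t; p=p@K.T; return p[:,:2]/p[:,2:]
E
python3 - <<'E'
from h import *
for n in ['scene','side','wrist']:
    c=cam(n); im=eyes.read_camera(n); cv2.imwrite(f'pics/{n}0.png',im)
    print(n,c[0][0,0],(-c[1].T@c[2]).round(3),c[1][2].round(2))
print(monitor.read_state())
E
```

```text
scene 479.29045848589925 [1.001 0.775 0.63 ] [-0.44 -0.72 -0.54]
side 436.9920716688953 [ 0.373 -0.78   0.699] [ 0.16  0.75 -0.64]
wrist 303.73822021336593 [ 0.273 -0.541  0.382] [-0.27 -0.09 -0.96]
{'t': 0.15, 'q': array([-1.32141469e+00,  1.30999180e-01,  1.48902971e+00,  8.85105300e-06,
        1.52298701e+00, -8.53875552e-02]), 'dq': array([ 0.00114604,  0.00118841, -0.00417286, -0.00034762, -0.00075596,
        0.00111463]), 'joint_torque': array([ 9.81486373e-04, -5.60473680e+01, -4.92334521e+01,  7.68927997e-02,
        3.04797466e-02, -6.63438755e-05]), 'tool_pos': array([ 0.19705422, -0.5662575 ,  0.21782123]), 'orientation': array([-3.09628612e+00, -5.23165011e-01,  1.69192731e-04]), 'force': array([-0.03392896,  0.64397315, -0.5636101 ]), 'wrist_torque': array([-0.08794437, -0.04759511,  0.00259118]), 'gripper_force': 0.0, 'opening': 0.09335541885932608}
```

View pics/scene0.png

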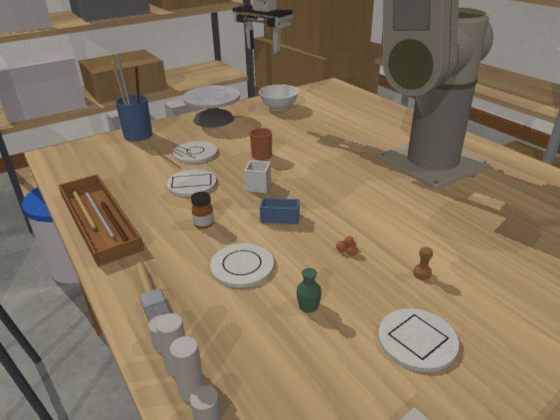

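View pics/side0.png

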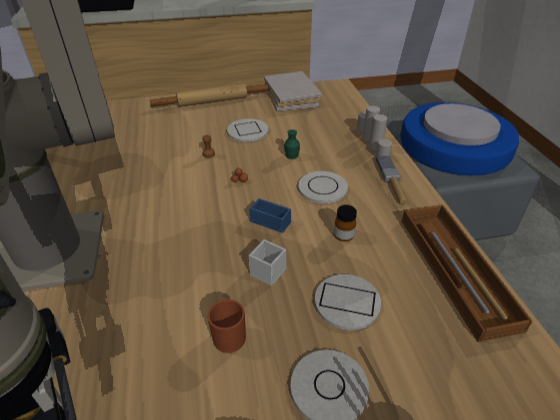

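The scene view shows the cup (261,145), planter (258,177), dish (280,211) and vase (309,290). It also shows the jar (203,210), beads (348,245) and stamp (424,262). The bats are small ring (195,152), oblong (191,183), large ring (243,265) and square (418,338). The side view confirms all of these: cup (228,326), planter (268,262), dish (270,215), vase (292,144).

```bash
cat >> h.py <<'E'
def tri(uvs,cs):
    A=[];b=[]
    for uv,c in zip(uvs,cs):
        K,R,t=c; d=R.T@np.linalg.inv(K)@np.array([uv[0],uv[1],1.]); d/=np.linalg.norm(d); M=np.eye(3)-np.outer(d,d)
        A.append(M); b.append(M@(-R.T@t))
    A=np.vstack(A);b=np.hstack(b); x=np.linalg.lstsq(A,b,rcond=None)[0]; return x,np.linalg.norm(A@x-b)
def blob(mask,seed,r=14):
    n,l,s,ce=cv2.connectedComponentsWithStats(mask.astype(np.uint8))
    y,x=np.mgrid[:mask.shape[0],:mask.shape[1]]
    sel=l[(np.hypot(x-seed[0],y-seed[1])<r)&mask]
    return l==np.bincount(sel).argmax()
def hsv(im): return [a.astype(int) for a in cv2.split(cv2.cvtColor(im,cv2.COLOR_BGR2HSV))]
def outline(im,seed,hw=45):
    """filled bat blob, then outer contour of the dark outline in it"""
    H,S,V=hsv(im)
    w=(S<70)&(V>120); b=blob(w,seed,40).astype(np.uint8)
    cn=max(cv2.findContours(b,cv2.RETR_EXTERNAL,cv2.CHAIN_APPROX_NONE)[0],key=cv2.contourArea)
    hull=np.zeros_like(b); cv2.fillPoly(hull,[cv2.convexHull(cn)],1)
    inn=cv2.erode(hull,np.ones((7,7)))
    d=((V<110)&(inn>0)).astype(np.uint8)
    cs=cv2.findContours(d,cv2.RETR_EXTERNAL,cv2.CHAIN_APPROX_NONE)[0]
    c=max(cs,key=lambda q:cv2.contourArea(cv2.convexHull(q)))
    return cv2.convexHull(cn)[:,0].astype(float),cv2.convexHull(c)[:,0].astype(float)
def cen(h):
    m=cv2.moments(h.astype(np.float32).reshape(-1,1,2)); return np.array([m['m10'],m['m01']])/m['m00']
def rect(P):
    """min-area rect of world xy points: centre, sides, yaw of long side (deg)"""
    (cx,cy),(a,b),t=cv2.minAreaRect((P[:,:2]*1000).astype(np.float32))
    if a<b: a,b,t=b,a,t+90
    return np.array([cx,cy]).round(1),round(a,1),round(b,1),round((t+90)%180-90,1)
E
python3 - <<'E'
from h import *
ims={n:cv2.imread(f'pics/{n}0.png') for n in ['scene','side']}; C={n:cam(n) for n in ims}
for k,s in dict(cup=((243,265),(323,186)),planter=((418,338),(248,130)),dish=((191,183),(347,300)),vase=((195,152),(330,383))).items():
    u=[]
    for n,sd in zip(ims,s):
        try:
            bt,o=outline(ims[n],sd); Pb=ray(C[n],bt,.01); P=ray(C[n],o,.01); u.append(cen(o))
            print(k,n,'bat',(cen(Pb[:,:2]*1000)).round(1),rect(Pb)[1:3],'outl',(cen(P[:,:2]*1000)).round(1),rect(P))
        except Exception as e: print(k,n,e)
    if len(u)==2: print('  tri',tri(u,C.values())[0].round(4))
col=dict(cup=lambda H,S,V:((H<10)|(H>172))&(S>120),dish=lambda H,S,V:(H>100)&(H<125)&(S>80),vase=lambda H,S,V:(H>60)&(H<95)&(S>70),planter=lambda H,S,V:(S<60)&(V>90))
seeds=dict(cup=((261,145),(228,326)),planter=((258,177),(268,262)),dish=((280,211),(270,215)),vase=((309,290),(292,144)))
for k in seeds:
    u=[]
    for n,sd in zip(ims,seeds[k]):
        b=blob(col[k](*hsv(ims[n])),sd); ys,xs=np.nonzero(b); print(k,n,b.sum(),xs.min(),xs.max(),ys.min(),ys.max())
        u.append(((xs.min()+xs.max())/2,(ys.min()+ys.max())/2))
    print('  tri',tri(u,C.values()))
for k,s in dict(jar=((203,210),(345,222)),stamp=((424,262),(208,148)),beads=((348,246),(239,176))).items(): print(k,tri(s,C.values())[0].round(3))
E
```

```text
cup scene bat [665.7  98.2] (137.8, 128.9) outl [686.4  93.4] (array([688.6,  94.1]), 72.8, 26.3, 89.9)
cup side bat [661.6  92.4] (129.5, 128.4) outl [661.4  95.1] (array([661.8,  94.8]), 78.8, 78.3, -12.1)
  tri [0.6733 0.0935 0.0062]
planter scene bat [515.8 429.5] (135.1, 131.1) outl [512.4 427.6] (array([512.2, 427.6]), 71.6, 71.0, -83.7)
planter side bat [511.5 427. ] (134.3, 127.6) outl [535.1 420.2] (array([541.3, 424. ]), 70.7, 33.2, 65.8)
  tri [0.527  0.4288 0.0117]
dish scene bat [ 612.8 -270.6] (135.5, 131.6) outl [ 659.9 -283.8] (array([ 658.4, -287.9]), 37.2, 2.6, 67.7)
dish side bat [ 607.1 -275.5] (127.9, 127.6) outl [ 606.7 -273.6] (array([ 606.5, -273.2]), 105.1, 62.5, -26.1)
  tri [ 0.6338 -0.2793  0.0055]
vase scene bat [ 612.8 -270.6] (135.5, 131.6) outl [ 659.9 -283.8] (array([ 658.4, -287.9]), 37.2, 2.6, 67.7)
vase side bat [ 521.8 -434.7] (127.8, 118.2) outl [ 533.5 -438.7] (array([ 538.7, -441.7]), 83.2, 74.1, -54.0)
  tri [ 0.5844 -0.4102 -0.0725]
cup scene 4 260 261 146 148
cup side 1318 208 245 300 351
  tri (array([ 0.37202651, -0.30331452,  0.03060101]), np.float64(0.006717856480560065))
planter scene 787 244 270 160 192
planter side 1203 249 286 239 285
  tri (array([ 0.46966056, -0.16389262,  0.02965053]), np.float64(0.0028452315437524855))
dish scene 590 260 298 198 222
dish side 942 250 290 199 231
  tri (array([ 0.50329523, -0.00904779,  0.02139384]), np.float64(0.002316241074058834))
vase scene 93 297 311 282 297
vase side 303 285 298 130 158
  tri (array([0.61885986, 0.25782349, 0.0397032 ]), np.float64(0.006963006141402241))
jar [ 0.661 -0.086  0.038]
stamp [0.38  0.313 0.027]
beads [0.452 0.176 0.012]
```

View pics/wrist0.png

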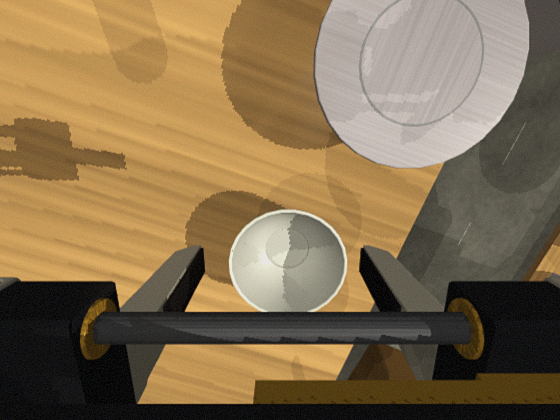

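The wrist view shows a bowl off the bench at (288,260), on the finger line, so objects I hover over should be well visible. I'll hover over the cup.

Emit:
{"name": "arm_command", "arguments": {"deltas": [[[1.5, 2.2, 0, 0, 0, 0], [1.5, 2.2, 0, 0, 0, 0], [1.5, 2.2, 0, 0, 0, 0], [1.5, 2.2, 0, 0, 0, 0], [1.5, 2.2, 0, 0, 0, 0], [1.5, 2.2, 0, 0, 0, 0], [1.5, 2.2, 0, 0, 0, 0], [1.5, 2.2, 0, 0, 0, 0], [1.5, 2.2, 0, 0, 0, 0], [1.5, 2.2, 0, 0, 0, 0], [1.5, 2.2, 0, 0, 0, 0], [1, 2, 0, 0, 0, 0]]], "gripper": 1}}

```text
t: 1.15
tool_pos: [0.373, -0.3031, 0.2184]
orientation: [-3.097, -0.524, -0.0]
force: [-0.2, 0.5, -0.5]
opening: 0.0928
gripper_force: 0.0
```

```bash
cat >> h.py <<'E'
def look(name):
    s=monitor.read_state(); c=cam('wrist'); im=eyes.read_camera('wrist'); cv2.imwrite(f'pics/{name}.png',im)
    np.savez(f'pics/{name}.npz',K=c[0],R=c[1],t=c[2]); print(name,'t',round(s['t'],2),'tcp',(s['tool_pos']*1000).round(1),'dq',abs(s['dq']).max().round(3)); return im,c
def load(name):
    z=np.load(f'pics/{name}.npz'); return cv2.imread(f'pics/{name}.png'),(z['K'],z['R'],z['t'])
E
python3 -c "
from h import *
look('w1')"
```

```text
w1 t 1.15 tcp [ 373.  -303.1  218.4] dq 0.515
```

View pics/w1.png

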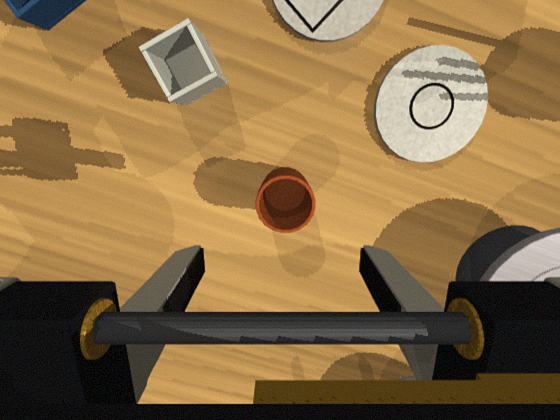

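The wrist view shows the cup rim centred near (285,204), the vase bat ring at (431,106) and the planter at (181,62). I need a second viewpoint for height.

Emit:
{"name": "arm_command", "arguments": {"deltas": [[[3, -3, 0, 0, 0, 0], [3, -3, 0, 0, 0, 0], [0, 0, 0, 0, 0, 0], [0, 0, 0, 0, 0, 0], [0, 0, 0, 0, 0, 0]]]}}

```text
t: 1.62
tool_pos: [0.4307, -0.3634, 0.2178]
orientation: [-3.096, -0.523, 0.002]
force: [-0.8, 0.9, 0.8]
opening: 0.0932
gripper_force: 0.0
```

```bash
cat >> h.py <<'E'
def hullof(mask,seed,r=14):
    b=blob(mask,seed,r).astype(np.uint8)
    cn=max(cv2.findContours(b,cv2.RETR_EXTERNAL,cv2.CHAIN_APPROX_NONE)[0],key=cv2.contourArea)
    return cv2.convexHull(cn)[:,0].astype(float),cn[:,0].astype(float)
def circ(P):
    """least-squares circle"""
    A=np.c_[2*P[:,:2],np.ones(len(P))]; s=np.linalg.lstsq(A,(P[:,:2]**2).sum(1),rcond=None)[0]
    return s[:2],np.sqrt(s[2]+s[:2]@s[:2])
def rim(c,hull,h):
    """circle through the hull points on the side away from the camera's nadir"""
    P=ray(c,hull,h)[:,:2]; o=(-c[1].T@c[2])[:2]; m=P.mean(0)
    for _ in range(4):
        k=(P-m)@(m-o)>0.0; m,r=circ(P[k])
    return m,r
def cupmask(im):
    H,S,V=hsv(im); return ((H<9)|(H>172))&(S>100)
def ringo(im,seed,vmax=90):
    H,S,V=hsv(im); hl,_=hullof((S<60)&(V>110),seed,40)
    z=np.zeros(im.shape[:2],np.uint8); cv2.fillPoly(z,[hl.astype(int)],1); z=cv2.erode(z,np.ones((9,9)))
    n,l,s,_=cv2.connectedComponentsWithStats(((V<vmax)&(z>0)).astype(np.uint8))
    k=1+np.argmax(s[1:,2]*s[1:,3]); o=cv2.findContours((l==k).astype(np.uint8),cv2.RETR_EXTERNAL,cv2.CHAIN_APPROX_NONE)[0][0]
    return hl,cv2.convexHull(o)[:,0].astype(float)
def report(name,kind,seed,im,c):
    pass
E
cat > m1.py <<'E'
from h import *
look('w2')
D={n:load(n) for n in ('w1','w2')}; u=[];v=[];w=[]
d1=D['w1'][1]
for n,(im,c) in D.items():
    g=proj(c,[.372,-.303,.07])[0]
    h,_=hullof(cupmask(im),g,20); m,r=rim(c,h,.075); u.append(proj(c,[*m,.075])[0]); print(n,'cup',m.round(4),r.round(4))
    g=proj(c,[.523,-.437,.01])[0]
    hb,o=ringo(im,g); P=ray(c,o,.01); print(' ring',cen(P[:,:2]*1000).round(1),rect(P)[1:3],'bat',(cen(ray(c,hb,.01)[:,:2]*1000)).round(1)); v.append(cen(o)); w.append(cen(hb))
cs=[D[n][1] for n in D]
print(tri(u,cs),tri(v,cs),tri(w,cs))
E
python3 m1.py
```

```text
w2 t 1.62 tcp [ 430.7 -363.4  217.8] dq 0.055
w1 cup [0. 0.] 0.0
 ring [ 522.1 -436.6] (50.2, 49.6) bat [ 521.8 -436.1]
w2 cup [ 0.3738 -0.3247] 0.0108
 ring [ 522.2 -436.6] (50.5, 48.6) bat [ 522.  -436.3]
(array([ 0.53756499, -0.33816537,  0.44728243]), np.float64(0.0061593430701313255)) (array([ 0.52267923, -0.43663136,  0.00950148]), np.float64(6.85160105792791e-05)) (array([ 0.52512403, -0.4356133 ,  0.00863833]), np.float64(8.004072729157713e-05))
```

```bash
python3 - <<'E'
from h import *
im,c=load('w1'); H,S,V=hsv(im)
for p in [(262,204),(285,230),(308,204),(285,204),(285,180),(300,172),(240,204),(285,240)]: print(p,H[p[1],p[0]],S[p[1],p[0]],V[p[1],p[0]])
E
sed -i 's/return ((H<9)|(H>172))&(S>100)/return ((H<11)|(H>172))\&(S>165)/' h.py
sed -i "s/^look('w2')//" m1.py; python3 m1.py
```

```text
(262, 204) 8 183 121
(285, 230) 10 200 163
(308, 204) 8 186 63
(285, 204) 9 191 87
(285, 180) 12 194 84
(300, 172) 15 146 169
(240, 204) 17 145 156
(285, 240) 18 144 189
w1 cup [ 0.3716 -0.3085] 0.0312
 ring [ 522.1 -436.6] (50.2, 49.6) bat [ 521.8 -436.1]
w2 cup [ 0.3717 -0.309 ] 0.0308
 ring [ 522.2 -436.6] (50.5, 48.6) bat [ 522.  -436.3]
(array([ 0.3710569 , -0.30875605,  0.07323604]), np.float64(0.00025086441547535594)) (array([ 0.52267923, -0.43663136,  0.00950148]), np.float64(6.85160105792791e-05)) (array([ 0.52512403, -0.4356133 ,  0.00863833]), np.float64(8.004072729157713e-05))
```

Emit:
{"name": "arm_command", "arguments": {"deltas": [[[-2.95, 2.75, 0, 0, 0, 0], [-2.95, 2.72, 0, 0, 0, 0], [0, 0, -2, 0, 0, 0], [0, 0, -3, 0, 0, 0], [0, 0, -3, 0, 0, 0], [0, 0, -3, 0, 0, 0], [0, 0, -3, 0, 0, 0], [0, 0, -2.5, 0, 0, 0], [0, 0, -2, 0, 0, 0], [0, 0, -1, 0, 0, 0], [0, 0, 0, 0, 0, 0], [0, 0, 0, 0, 0, 0]]]}}

```text
t: 2.67
tool_pos: [0.3722, -0.3091, 0.0248]
orientation: [3.097, 0.523, 0.001]
force: [0.5, 0.5, 1.4]
opening: 0.0932
gripper_force: 0.0
```

Emit:
{"name": "arm_command", "arguments": {"deltas": [[[0, 0, 0, 0, 0, 0], [0, 0, 0, 0, 0, 0], [0, 0, 0, 0, 0, 0], [0, 0, 0, 0, 0, 0], [0, 0, 0, 0, 0, 0], [0, 0, 0, 0, 0, 0], [0, 0, 0, 0, 0, 0], [0, 0, 0, 0, 0, 0]]], "gripper": -1, "squeeze": 15}}

```text
t: 3.33
tool_pos: [0.3723, -0.3089, 0.0241]
orientation: [3.098, 0.524, 0.0]
force: [-1.8, 2.7, 5.9]
opening: 0.063
gripper_force: 14.8
```

Emit:
{"name": "arm_command", "arguments": {"deltas": [[[0, 0, 1, 0, 0, 0], [0, 0, 3, 0, 0, 0], [0, 0, 3, 0, 0, 0], [0, 0, 3, 0, 0, 0], [0, 0, 3, 0, 0, 0], [0, 0, 3, 0, 0, 0], [1, 1.3, 2, 0, 0, 0], [1.8, 2.5, 0, 0, 0, 0], [1.8, 2.5, 0, 0, 0, 0], [1.2, 1.7, 0, 0, 0, 0], [0, 0, 0, 0, 0, 0], [0, 0, 0, 0, 0, 0]]]}}

```text
t: 4.33
tool_pos: [0.4302, -0.2281, 0.2037]
orientation: [-3.097, -0.527, 0.001]
force: [-0.5, 0.0, -2.5]
opening: 0.0628
gripper_force: 14.8
```

```bash
python3 -c "
from h import *
look('w3')"
```

```text
w3 t 4.33 tcp [ 430.2 -228.1  203.7] dq 0.037
```

Emit:
{"name": "arm_command", "arguments": {"deltas": [[[1.8, 2.5, 0, 0, 0, 0], [1.8, 2.5, 0, 0, 0, 0], [1.8, 2.5, 0, 0, 0, 0], [1.8, 2.5, 0, 0, 0, 0], [1.2, 1.7, 0, 0, 0, 0], [0, 0, 0, 0, 0, 0], [0, 0, 0, 0, 0, 0]]]}}

```text
t: 4.97
tool_pos: [0.5139, -0.1122, 0.2034]
orientation: [3.097, 0.525, -0.002]
force: [-0.2, -1.0, -1.6]
opening: 0.0626
gripper_force: 14.9
```

```bash
python3 -c "
from h import *
look('w4')
cv2.imwrite('pics/j34.png',cv2.resize(np.hstack([load('w3')[0],load('w4')[0]]),(800,300)))"
```

```text
w4 t 4.97 tcp [ 513.9 -112.2  203.4] dq 0.031
```

View pics/j34.png

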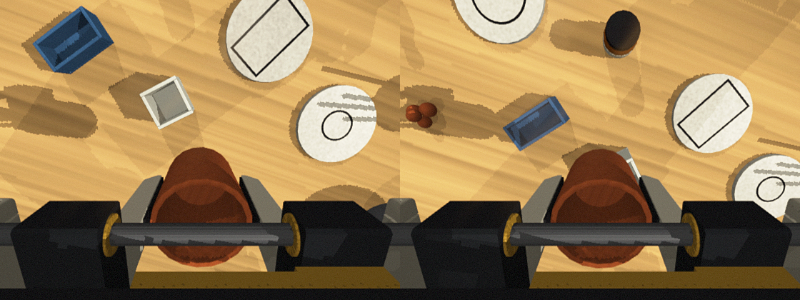

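Left half (w3): dish, planter, and the dish and vase bats. Right half (w4): cup bat at the top edge, jar, dish and the dish bat. The held cup hangs straight. Moving on until the cup bat is fully in view.

Emit:
{"name": "arm_command", "arguments": {"deltas": [[[1.6, 2.1, 0, 0, 0, 0], [1.6, 2.1, 0, 0, 0, 0], [1.6, 2.1, 0, 0, 0, 0], [1.6, 2.1, 0, 0, 0, 0], [0.6, 0.6, 0, 0, 0, 0], [0, 0, 0, 0, 0, 0], [0, 0, 0, 0, 0, 0]]]}}

```text
t: 5.6
tool_pos: [0.5835, -0.0234, 0.2034]
orientation: [3.097, 0.522, -0.002]
force: [0.4, 0.2, -2.5]
opening: 0.0621
gripper_force: 14.9
```

```bash
cat > m2.py <<'E'
from h import *
look('w5')
T=dict(cup=(.662,.095),dish=(.608,-.273))
for k,names in dict(cup=['w5','w4'],dish=['w3','w4']).items():
    v=[];cs=[]
    for n in names:
        im,c=load(n)
        hb,o=ringo(im,proj(c,[*T[k],.01])[0]); P=ray(c,o,.01); v.append(cen(o)); cs.append(c)
        print(k,n,cen(P[:,:2]*1000).round(1),rect(P),'bat',cen(ray(c,hb,.01)[:,:2]*1000).round(1),rect(ray(c,hb,.01))[1:3])
    print(tri(v,cs)[0].round(4))
# dish and planter rims
v={'dish':[], 'planter':[]};cs={'dish':[], 'planter':[]}
for k,n in [('dish','w3'),('dish','w4'),('dish','w5'),('planter','w1'),('planter','w2'),('planter','w3')]:
    im,c=load(n); H,S,V=hsv(im); z,p0={'dish':(.042,(.503,-.009)),'planter':(.06,(.469,-.164))}[k]
    m=((H>95)&(H<128)&(S>90)) if k=='dish' else ((S<45)&(V>175))
    try:
        h,_=hullof(m,proj(c,[*p0,z])[0],25); P=ray(c,h,z); print(k,n,rect(P),(len(h)))
        v[k].append(proj(c,[*(rect(P)[0]/1000),z])[0]); cs[k].append(c)
    except Exception as e: print(k,n,e)
for k in v: print(k,tri(v[k],cs[k]))
E
python3 m2.py
```

```text
w5 t 5.6 tcp [583.5 -23.4 203.4] dq 0.014Traceback (most recent call last):
  File "m2.py", line 8, in <module>
    hb,o=ringo(im,proj(c,[*T[k],.01])[0]); P=ray(c,o,.01); v.append(cen(o)); cs.append(c)
         ~~~~~^^^^^^^^^^^^^^^^^^^^^^^^^^^
  File "h.py", line 68, in ringo
    k=1+np.argmax(s[1:,2]*s[1:,3]); o=cv2.findContours((l==k).astype(np.uint8),cv2.RETR_EXTERNAL,cv2.CHAIN_APPROX_NONE)[0][0]
        ~~~~~~~~~^^^^^^^^^^^^^^^^^
    return _wrapfunc(a, 'argmax', axis=axis, out=out, **kwds)
    return bound(*args, **kwds)
ValueError: attempt to get argmax of an empty sequence
```

```bash
sed -i 's/hl,_=hullof((S<60)&(V>110),seed,40)/hl,_=hullof(cv2.morphologyEx(((S<60)\&(V>110)).astype(np.uint8),cv2.MORPH_CLOSE,np.ones((9,9)))>0,seed,40)/' h.py; sed -i "s/^look('w5')//" m2.py; python3 m2.py
```

```text
cup w5 [664.3 114.3] (array([664.5, 116.9]), 74.3, 31.1, -6.1) bat [662.   93.1] (128.3, 126.8)
cup w4 [641.6  85.9] (array([639.3,  85.3]), 75.4, 29.9, -70.8) bat [631.7  80.6] (129.4, 55.6)
[ 0.6677  0.1693 -0.1636]
dish w3 [ 606.4 -274.9] (array([ 607.2, -274.9]), 102.7, 58.9, -26.2) bat [ 602.6 -275.9] (128.6, 110.9)
dish w4 [ 607.4 -274.3] (array([ 607.2, -274.3]), 102.8, 58.6, -26.3) bat [ 607.4 -273.6] (128.4, 126.8)
[ 0.6094 -0.2759  0.0072]
dish w3 (array([502.2, -18. ]), 95.4, 56.5, -39.3) 21
dish w4 (array([507.7,   1.6]), 40.8, 8.1, -41.1) 11
dish w5 (array([518.9,  16. ]), 39.3, 22.3, -13.2) 9
planter w1 (array([ 468.8, -165. ]), 55.4, 54.9, -44.9) 17
planter w2 (array([ 469.2, -165.3]), 55.6, 55.2, -44.5) 19
planter w3 (array([ 470.1, -165.6]), 58.9, 55.3, -44.3) 17
dish (array([ 0.49727746,  0.01593891, -0.01207905]), np.float64(0.006657868807027386))
planter (array([ 0.46934082, -0.16518303,  0.05961337]), np.float64(0.0010164939614171785))
```

View pics/w5.png

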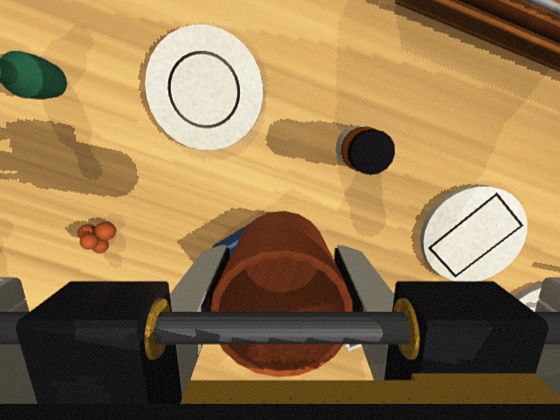

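Ring at (204,88) on the cup bat, cup held straight, jar at (367,150) clear of the route.

```bash
python3 - <<'E'
from h import *
im,c=load('w5')
for v in (110,130,150):
    hb,o=ringo(im,(204,88),v); P=ray(c,o,.01); print(v,cen(P[:,:2]*1000).round(1),rect(P)[1:3],circ(P)[1])
I=cv2.imread('pics/side0.png');cs=cam('side'); hb2,o2=ringo(I,(323,186),150); P=ray(cs,o2,.01); print(cen(P[:,:2]*1000),rect(P)[1:3]); print('h',tri([cen(o),cen(o2)],[c,cs]))
E
```

```text
110 [662.1  93.3] (78.4, 77.2) 0.03913387370026657
130 [662.   93.5] (78.5, 77.7) 0.03929002197928151
150 [662.1  93.4] (78.2, 78.2) 0.03949340257465391
[660.99556299  88.41954524] (101.4, 89.9)
h (array([0.66353871, 0.09558455, 0.00296401]), np.float64(0.00019387324357298495))
```

Emit:
{"name": "arm_command", "arguments": {"deltas": [[[1.6, 2.4, 0, 0, 0, 0], [2, 2.9, 0, 0, 0, 0], [2, 2.9, 0, 0, 0, 0], [1.5, 2.3, 0, 0, 0, 0], [0.8, 1.2, 0, 0, 0, 0], [0, 0, -2.5, 0, 0, 0], [0, 0, -3, 0, 0, 0], [0, 0, -3, 0, 0, 0], [0, 0, -3, 0, 0, 0], [0, 0, -2.5, 0, 0, 0], [0, 0, -1, 0, 0, 0], [0, 0, 0, 0, 0, 0]]]}}

```text
t: 6.65
tool_pos: [0.6601, 0.0933, 0.05]
orientation: [-3.098, -0.521, 0.01]
force: [-0.2, -1.0, -2.1]
opening: 0.0622
gripper_force: 14.9
```

Emit:
{"name": "arm_command", "arguments": {"deltas": [[[0, 0, -0.8, 0, 0, 0], [0, 0, 0, 0, 0, 0], [0, 0, 0, 0, 0, 0]]]}}

```text
t: 6.9
tool_pos: [0.6642, 0.0948, 0.0474]
orientation: [3.097, 0.523, 0.004]
force: [-0.5, -0.5, -1.3]
opening: 0.0622
gripper_force: 14.9
```

Emit:
{"name": "arm_command", "arguments": {"deltas": [[[-0.1, -0.1, -0.6, 0, 0, 0], [0, 0, -0.3, 0, 0, 0], [0, 0, 0, 0, 0, 0], [0, 0, 0, 0, 0, 0]]]}}

```text
t: 7.23
tool_pos: [0.6618, 0.0941, 0.0365]
orientation: [-3.098, -0.524, 0.001]
force: [-0.0, 0.7, -1.9]
opening: 0.0621
gripper_force: 14.9
```

Emit:
{"name": "arm_command", "arguments": {"deltas": [[[0, 0, -0.1, 0, 0, 0], [0, 0, 0, 0, 0, 0], [0, 0, 0, 0, 0, 0]]]}}

```text
t: 7.48
tool_pos: [0.6623, 0.0941, 0.0358]
orientation: [3.098, 0.524, 0.001]
force: [1.3, -0.2, -2.0]
opening: 0.0623
gripper_force: 14.9
```

Emit:
{"name": "arm_command", "arguments": {"deltas": [[[0, 0, -0.1, 0, 0, 0], [0, 0, 0, 0, 0, 0], [0, 0, 0, 0, 0, 0]]]}}

```text
t: 7.73
tool_pos: [0.6626, 0.0943, 0.0357]
orientation: [-3.098, -0.524, -0.002]
force: [-3.7, -0.7, 5.2]
opening: 0.0624
gripper_force: 14.9
```

Emit:
{"name": "arm_command", "arguments": {"deltas": [[[0, 0, -0.05, 0, 0, 0], [0, 0, 0, 0, 0, 0], [0, 0, 0, 0, 0, 0]]]}}

```text
t: 7.98
tool_pos: [0.6629, 0.0943, 0.0357]
orientation: [-3.098, -0.524, -0.003]
force: [-3.8, 0.3, 7.7]
opening: 0.0623
gripper_force: 14.9
```

Emit:
{"name": "arm_command", "arguments": {"deltas": [[[0, 0, 0, 0, 0, 0], [0, 0, 0, 0, 0, 0], [0, 0, 0, 0, 0, 0], [0, 0, 0, 0, 0, 0], [0, 0, 0, 0, 0, 0], [0, 0, 1, 0, 0, 0], [0, 0, 2, 0, 0, 0], [0, 0, 3, 0, 0, 0], [0, 0, 4, 0, 0, 0], [0, 0, 4, 0, 0, 0], [0, 0, 4, 0, 0, 0], [0, 0, 0, 0, 0, 0]]], "gripper": 1}}

```text
t: 8.98
tool_pos: [0.6666, 0.0944, 0.2268]
orientation: [3.096, 0.523, 0.025]
force: [0.7, 0.3, 2.8]
opening: 0.0932
gripper_force: 0.0
```

Emit:
{"name": "arm_command", "arguments": {"deltas": [[[0, 0, 0, 0, 0, 0], [0, 0, 0, 0, 0, 0]]]}}

```text
t: 9.15
tool_pos: [0.6622, 0.0941, 0.2148]
orientation: [3.098, 0.524, 0.001]
force: [-0.4, -0.2, -0.4]
opening: 0.0929
gripper_force: 0.0
```

```bash
cat > m3.py <<'E'
from h import *
look('w6')
im,c=load('w6'); h,_=hullof(cupmask(im),proj(c,[.662,.094,.085])[0],20); print('cup',*rim(c,h,.085))
hb,o=ringo(im,proj(c,[.662,.0935,.01])[0],130); print('bat',cen(ray(c,hb,.01)[:,:2]*1000))
s=cv2.imread('pics/w6.png'); cv2.imwrite('pics/j6.png',np.hstack([s,eyes.read_camera('scene')])[::1,::1][:, :] if 0 else cv2.resize(np.hstack([s,eyes.read_camera('scene')]),(800,300)))
E
python3 m3.py
```

```text
w6 t 9.15 tcp [662.2  94.1 214.8] dq 0.04
cup [0.65585484 0.09069056] 0.03085086118029733
bat [663.93971239  94.46962092]
```

View pics/j6.png

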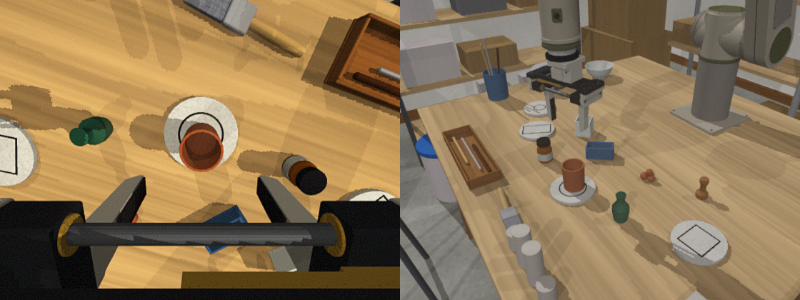

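```bash
python3 - <<'E'
from h import *
im,c=load('w6'); h,_=hullof(cupmask(im),proj(c,[.662,.094,.085])[0],20)
K,R,t=c
def circle(x,y,z,r):
    a=np.linspace(0,2*np.pi,100); return proj(c,np.c_[x+r*np.cos(a),y+r*np.sin(a),a*0+z])
m,r=rim(c,h,.085)
S=4;x0,y0=200,110
big=cv2.resize(im[y0:y0+150,x0:x0+190],None,fx=S,fy=S,interpolation=cv2.INTER_CUBIC)
for P,col in [(circle(*m,.085,r),(0,255,0)),(circle(.662,.0935,.01,.04),(255,0,0)),(circle(.662,.0935,.01,.03),(255,0,255)),(circle(.662,.0935,.01,.065),(255,255,0)),(h,(0,255,255))]:
    cv2.polylines(big,[((P-[x0,y0]+.5)*S).astype(int)],True,col,1)
cv2.imwrite('pics/c6.png',big)
E
```

```text
(no output)
```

View pics/c6.png

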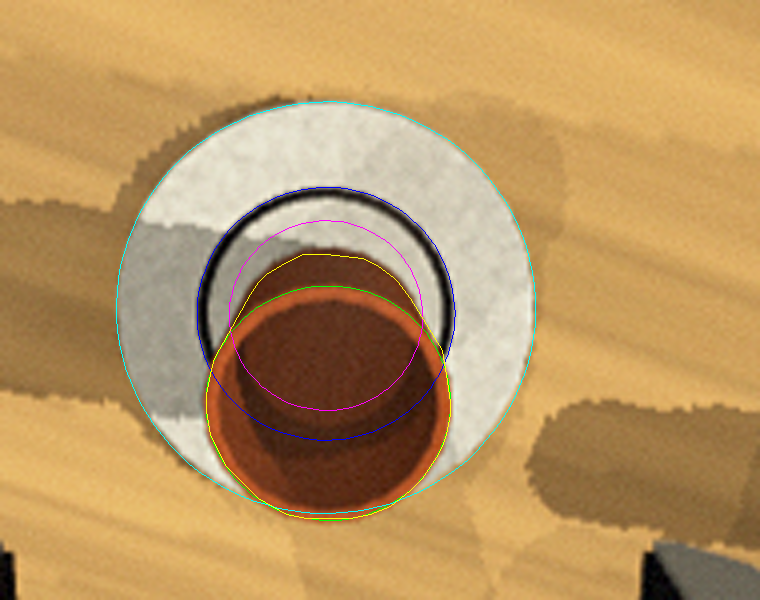

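The crop shows the foot (top edge row 250) about 7 mm below where it should be (row 220). I'll check whether the cup slipped in the hand.

```bash
python3 - <<'E'
from h import *
tx=np.array([.944,.329]);ty=np.array([.329,-.944])
for n,tcp in [('w3',(.4302,-.2281,.2037)),('w4',(.5139,-.1122,.2034)),('w5',(.5835,-.0234,.2034)),('w6',(.6622,.0941,.0341)),('w1',(.3722,-.309,.0241)),('w2',(.3722,-.309,.0241))]:
    im,c=load(n); z=tcp[2]+.051
    m=cupmask(im); m[300:]=m[300:]&(n=='x')
    h,_=hullof(m,proj(c,[tcp[0],tcp[1],z-.02])[0],25)
    mm,r=rim(c,h,z); d=mm-np.array(tcp[:2])
    # foot edge: topmost hull row
    top=h[h[:,1].argmin()]; f=ray(c,top,z-.075)[0][:2]-np.array(tcp[:2])
    print(n,'rim',(d@tx*1000).round(1),(d@ty*1000).round(1),r.round(4),'foot edge x',(f@tx*1000).round(1), h[:,0].min(),h[:,0].max())
E
```

```text
w3 rim -331.1 -356.9 0.0 foot edge x 26.8 211.0 352.0
w4 rim -448.2 -275.0 0.0 foot edge x 25.4 212.0 351.0
w5 rim -543.1 -214.1 0.0 foot edge x 23.4 212.0 351.0
w6 rim -7.1 1.1 0.0308 foot edge x 19.5 251.0 312.0
w1 rim -0.3 -0.7 0.0311 foot edge x 26.1 256.0 314.0
w2 rim -0.5 -0.1 0.0307 foot edge x 27.1 187.0 249.0
```

The cup crept along the pads during the carry (foot edge offset 27, then 25, 23 and 19 mm). I'll regrip it centred with a firmer squeeze, and move more gently.

Emit:
{"name": "arm_command", "arguments": {"deltas": [[[-0.6, -0.3, 0, 0, 0, 0], [0, 0, -1.5, 0, 0, 0], [0, 0, -3, 0, 0, 0], [0, 0, -3, 0, 0, 0], [0, 0, -3, 0, 0, 0], [0, 0, -3, 0, 0, 0], [0, 0, -2.5, 0, 0, 0], [0, 0, -1.5, 0, 0, 0], [0, 0, -0.3, 0, 0, 0], [0, 0, 0, 0, 0, 0], [0, 0, 0, 0, 0, 0], [0, 0, 0, 0, 0, 0]]]}}

```text
t: 10.25
tool_pos: [0.6578, 0.0912, 0.0386]
orientation: [3.097, 0.523, 0.006]
force: [-0.7, -0.5, 0.7]
opening: 0.0928
gripper_force: 0.0
```

Emit:
{"name": "arm_command", "arguments": {"deltas": [[[0, 0, 0, 0, 0, 0], [0, 0, 0, 0, 0, 0], [0, 0, 0, 0, 0, 0], [0, 0, 0, 0, 0, 0], [0, 0, 0, 0, 0, 0], [0, 0, 0, 0, 0, 0], [0, 0, 0, 0, 0, 0]]], "gripper": -1, "squeeze": 35}}

```text
t: 10.83
tool_pos: [0.6562, 0.0912, 0.0364]
orientation: [-3.098, -0.524, -0.0]
force: [-1.3, 1.6, 2.3]
opening: 0.0617
gripper_force: 34.8
```

Emit:
{"name": "arm_command", "arguments": {"deltas": [[[0, 0, 0.3, 0, 0, 0], [0, 0, 0.3, 0, 0, 0], [0.2, 0.1, 0, 0, 0, 0], [0.2, 0.1, 0, 0, 0, 0], [0.2, 0.05, 0, 0, 0, 0], [0, 0, 0, 0, 0, 0], [0, 0, -0.2, 0, 0, 0], [0, 0, -0.2, 0, 0, 0], [0, 0, -0.1, 0, 0, 0], [0, 0, 0, 0, 0, 0]]]}}

```text
t: 11.67
tool_pos: [0.6618, 0.0935, 0.0366]
orientation: [-3.098, -0.523, 0.001]
force: [-0.3, 0.4, -2.1]
opening: 0.0618
gripper_force: 34.8
```

Emit:
{"name": "arm_command", "arguments": {"deltas": [[[0, 0, -0.1, 0, 0, 0], [0, 0, 0, 0, 0, 0], [0, 0, 0, 0, 0, 0]]]}}

```text
t: 11.92
tool_pos: [0.6622, 0.0937, 0.0364]
orientation: [-3.098, -0.523, -0.001]
force: [-0.2, 0.9, -0.2]
opening: 0.062
gripper_force: 34.8
```

Touching now. Release, retreat upward more gently and look.

Emit:
{"name": "arm_command", "arguments": {"deltas": [[[0, 0, -0.05, 0, 0, 0], [0, 0, 0, 0, 0, 0]]]}}

```text
t: 12.08
tool_pos: [0.6624, 0.0938, 0.0363]
orientation: [-3.098, -0.524, -0.001]
force: [-1.8, 0.9, 3.6]
opening: 0.0618
gripper_force: 34.8
```

Emit:
{"name": "arm_command", "arguments": {"deltas": [[[0, 0, 0, 0, 0, 0], [0, 0, 0, 0, 0, 0], [0, 0, 0, 0, 0, 0], [0, 0, 0, 0, 0, 0], [0, 0, 0, 0, 0, 0], [0, 0, 1, 0, 0, 0], [0, 0, 2.5, 0, 0, 0], [0, 0, 3, 0, 0, 0], [0, 0, 3, 0, 0, 0], [0, 0, 3, 0, 0, 0], [0, 0, 3, 0, 0, 0], [0, 0, 2, 0, 0, 0]]], "gripper": 1}}

```text
t: 13.08
tool_pos: [0.6631, 0.0936, 0.2156]
orientation: [3.097, 0.523, 0.007]
force: [0.9, 0.4, 1.0]
opening: 0.0932
gripper_force: 0.0
```

Emit:
{"name": "arm_command", "arguments": {"deltas": [[[0, 0, 0, 0, 0, 0], [0, 0, 0, 0, 0, 0]]]}}

```text
t: 13.25
tool_pos: [0.6633, 0.0937, 0.2133]
orientation: [3.097, 0.523, 0.007]
force: [0.1, -0.6, -0.3]
opening: 0.0933
gripper_force: 0.0
```

```bash
cat > m4.py <<'E'
from h import *
im,c=look('w7'); h,_=hullof(cupmask(im),proj(c,[.662,.094,.085])[0],20); print('cup',*rim(c,h,.085))
g=proj(c,[.62,.255,.03])[0]; print('vase at',g)
E
python3 m4.py
```

```text
w7 t 13.25 tcp [663.3  93.7 213.3] dq 0.055
cup [0.66219428 0.09313426] 0.030876793904775112
vase at [137.07395446 182.87015192]
```

Cup centred to within 0.5 mm. Next the planter, turning the tool +26° on the way.

Emit:
{"name": "arm_command", "arguments": {"deltas": [[[-1.5, -2, 0, 0, 0, 2.6], [-2, -2.7, 0, 0, 0, 2.6], [-2, -2.7, 0, 0, 0, 2.6], [-2, -2.7, 0, 0, 0, 2.6], [-2, -2.7, 0, 0, 0, 2.6], [-2, -2.7, 0, 0, 0, 2.6], [-2, -2.7, 0, 0, 0, 2.6], [-2, -2.7, 0, 0, 0, 2.6], [-2, -2.7, 0, 0, 0, 2.6], [-2, -2.4, 0, 0, 0, 2.6], [0, 0, 0, 0, 0, 0], [0, 0, 0, 0, 0, 0]]]}}

```text
t: 14.3
tool_pos: [0.4654, -0.1671, 0.2088]
orientation: [-2.9, -1.201, 0.003]
force: [0.1, 0.3, 0.6]
opening: 0.093
gripper_force: 0.0
```

```bash
cat >> h.py <<'E'
def toolyaw():
    R=cv2.Rodrigues(np.array(monitor.read_state()['orientation']))[0]; return np.degrees(np.arctan2(R[1,1],R[0,1])).round(2), R[:,2].round(4)
E
python3 - <<'E'
from h import *
im,c=look('w8'); print(toolyaw())
H,S,V=hsv(im); h,_=hullof((S<45)&(V>175),proj(c,[.469,-.165,.06])[0],25); P=ray(c,h,.06); print(rect(P))
E
```

```text
w8 t 14.3 tcp [ 465.4 -167.1  208.8] dq 0.044
(np.float64(-44.95), array([-0.002 ,  0.0014, -1.    ]))
(array([ 468.9, -164. ]), 54.8, 54.3, -45.0)
```

View pics/w8.png

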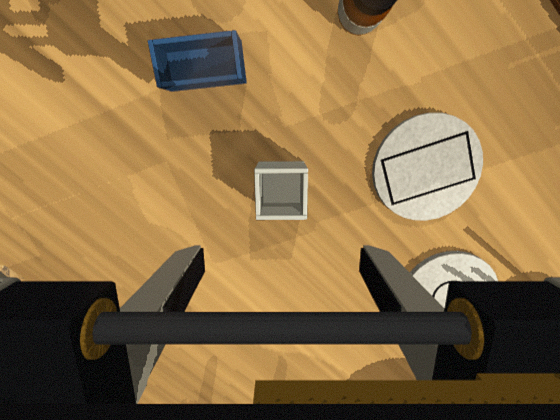

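The planter at (281,194) sits square with the fingers. Dish at (198,60). Descend and grip.

Emit:
{"name": "arm_command", "arguments": {"deltas": [[[0.35, 0.25, -1, 0, 0, 0], [0, 0, -2.5, 0, 0, 0], [0, 0, -3, 0, 0, 0], [0, 0, -3, 0, 0, 0], [0, 0, -3, 0, 0, 0], [0, 0, -2.7, 0, 0, 0], [0, 0, -2, 0, 0, 0], [0, 0, -1, 0, 0, 0], [0, 0, -0.5, 0, 0, 0], [0, 0, 0, 0, 0, 0], [0, 0, 0, 0, 0, 0]]]}}

```text
t: 15.27
tool_pos: [0.4714, -0.1637, 0.0243]
orientation: [2.9, 1.207, 0.001]
force: [0.4, 0.0, 0.3]
opening: 0.0928
gripper_force: 0.0
```

Emit:
{"name": "arm_command", "arguments": {"deltas": [[[0, 0, 0, 0, 0, 0], [0, 0, 0, 0, 0, 0], [0, 0, 0, 0, 0, 0], [0, 0, 0, 0, 0, 0], [0, 0, 0, 0, 0, 0], [0, 0, 0, 0, 0, 0], [0, 0, 0, 0, 0, 0], [0, 0, 0, 0, 0, 0]]], "gripper": -1, "squeeze": 35}}

```text
t: 15.93
tool_pos: [0.4704, -0.1637, 0.0237]
orientation: [-2.9, -1.206, 0.0]
force: [-2.3, 1.4, 5.3]
opening: 0.0559
gripper_force: 35.0
```

Emit:
{"name": "arm_command", "arguments": {"deltas": [[[0, 0, 0.5, 0, 0, 0], [0, 0, 1.5, 0, 0, 0], [0, 0, 2, 0, 0, 0], [0, 0, 2.5, 0, 0, 0], [0, 0, 2.5, 0, 0, 0], [0, 0, 2.5, 0, 0, 0], [0, 0, 2.5, 0, 0, 0], [0, 0.5, 2, 0, 0, 1], [0, 1, 1, 0, 0, 2], [0, 1.5, 0.5, 0, 0, 3], [0, 2, 0, 0, 0, 3], [0, 2.5, 0, 0, 0, 3]]]}}

```text
t: 16.93
tool_pos: [0.4704, -0.0885, 0.1984]
orientation: [2.756, 1.507, -0.0]
force: [0.7, -0.2, -2.7]
opening: 0.0556
gripper_force: 35.0
```

Emit:
{"name": "arm_command", "arguments": {"deltas": [[[0, 2.8, 0, 0, 0, 3], [0, 2.8, 0, 0, 0, 3], [0, 2.8, 0, 0, 0, 3], [0, 2.8, 0, 0, 0, 3], [0, 2.8, 0, 0, 0, 3], [0, 2.8, 0, 0, 0, 3], [0, 2.8, 0, 0, 0, 3], [0, 2.8, 0, 0, 0, 3], [0, 2.8, 0, 0, 0, 3], [0, 2.8, 0, 0, 0, 3], [0, 2.8, 0, 0, 0, 3], [0, 2.8, 0, 0, 0, 3]]]}}

```text
t: 17.93
tool_pos: [0.4695, 0.2488, 0.1975]
orientation: [-2.154, -2.286, 0.002]
force: [0.1, -0.5, -2.2]
opening: 0.056
gripper_force: 35.0
```

Emit:
{"name": "arm_command", "arguments": {"deltas": [[[0, 2.5, 0, 0, 0, 2], [0, 2, 0, 0, 0, 1], [0, 1.5, 0, 0, 0, 0], [0, 1, 0, 0, 0, 0], [0, 0.5, 0, 0, 0, 0], [0, 0, 0, 0, 0, 0], [0, 0, 0, 0, 0, 0]]]}}

```text
t: 18.52
tool_pos: [0.4706, 0.3215, 0.1984]
orientation: [2.099, 2.338, -0.001]
force: [0.9, -0.1, -2.1]
opening: 0.0556
gripper_force: 35.0
```

```bash
python3 -c "
from h import *
im,c=look('w9'); print(toolyaw()); print(proj(c,[.513,.428,.01]))"
```

```text
w9 t 18.52 tcp [470.6 321.5 198.4] dq 0.013
(np.float64(6.14), array([-1.e-04, -5.e-04, -1.e+00]))
[[329.73837499  99.00244645]]
```

View pics/w9.png

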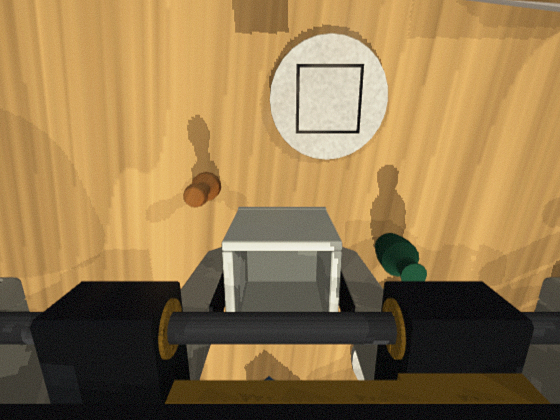

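Square outline centred near (330,98), planter held square, stamp (202,188) and vase clear.

```bash
python3 - <<'E'
from h import *
im,c=load('w9'); tcp=np.array([.4706,.3215,.1984])
for v in (90,130):
    hb,o=ringo(im,(330,98),v); P=ray(c,o,.01); print(cen(P[:,:2]*1000).round(1),rect(P),'bat',cen(ray(c,hb,.01)[:,:2]*1000).round(1))
cs=cam('scene');I=cv2.imread('pics/scene0.png'); hb,o2=ringo(I,(418,338),130); print('h',tri([cen(o),cen(o2)],[c,cs]))
a=np.radians(6.14); ty=np.array([np.cos(a),np.sin(a)]); tx=np.array([-ty[1],ty[0]])
g=cv2.cvtColor(im,cv2.COLOR_BGR2GRAY).astype(float)
for x in (262,283,304):
    col=cv2.GaussianBlur(g,(5,5),0)[195:260,x]; d=np.diff(col); r1=195+d[:30].argmin(); r2=195+30+d[30:].argmax()
    f=ray(c,(x,r1+.5),tcp[2]-.0237)[0][:2]-tcp[:2]; t=ray(c,(x,r2+.5),tcp[2]-.0237+.06)[0][:2]-tcp[:2]
    print(x,r1,r2,'foot',(f@tx*1000).round(1),'top',(t@tx*1000).round(1))
E
```

```text
[511.8 427.8] (array([511.8, 427.9]), 70.9, 69.8, 6.1) bat [511.5 427.5]
[511.8 427.9] (array([511.6, 427.8]), 71.7, 69.8, 6.1) bat [511.5 427.5]
h (array([0.51212871, 0.42888433, 0.0088199 ]), np.float64(0.0008116585043661573))
262 206 241 foot 25.5 top 25.7
283 206 241 foot 25.5 top 25.7
304 206 241 foot 25.5 top 25.7
```

Emit:
{"name": "arm_command", "arguments": {"deltas": [[[0.3, 0.8, 0, 0, 0, 0], [0.7, 1.8, 0, 0, 0, 0], [0.8, 2.2, 0, 0, 0, 0], [0.8, 2.2, 0, 0, 0, 0], [0.7, 1.8, 0, 0, 0, 0], [0.5, 1.3, 0, 0, 0, 0], [0.3, 0.74, 0, 0, 0, 0], [0, 0, -1.5, 0, 0, 0], [0, 0, -2, 0, 0, 0], [0, 0, -2.5, 0, 0, 0], [0, 0, -2.5, 0, 0, 0], [0, 0, -2.5, 0, 0, 0]]]}}

```text
t: 19.57
tool_pos: [0.512, 0.43, 0.0879]
orientation: [2.099, 2.337, 0.001]
force: [0.1, 0.9, -3.1]
opening: 0.0558
gripper_force: 35.0
```

Emit:
{"name": "arm_command", "arguments": {"deltas": [[[0, 0, -2, 0, 0, 0], [0, 0, -1.3, 0, 0, 0], [0, 0, -0.8, 0, 0, 0], [0, 0, -0.4, 0, 0, 0], [0, 0, 0, 0, 0, 0], [0, 0, 0, 0, 0, 0]]]}}

```text
t: 20.07
tool_pos: [0.5124, 0.431, 0.045]
orientation: [2.098, 2.338, 0.003]
force: [0.5, -0.2, -2.5]
opening: 0.0557
gripper_force: 35.0
```

Emit:
{"name": "arm_command", "arguments": {"deltas": [[[-0.05, -0.1, -0.5, 0, 0, 0], [0, 0, -0.3, 0, 0, 0], [0, 0, 0, 0, 0, 0], [0, 0, 0, 0, 0, 0]]]}}

```text
t: 20.4
tool_pos: [0.511, 0.4294, 0.0357]
orientation: [-2.098, -2.338, 0.0]
force: [-0.6, -0.9, -3.4]
opening: 0.0562
gripper_force: 35.0
```

Emit:
{"name": "arm_command", "arguments": {"deltas": [[[0, 0, -0.1, 0, 0, 0], [0, 0, 0, 0, 0, 0], [0, 0, 0, 0, 0, 0]]]}}

```text
t: 20.65
tool_pos: [0.5111, 0.4295, 0.0347]
orientation: [2.098, 2.338, 0.0]
force: [0.6, -0.3, -3.0]
opening: 0.0562
gripper_force: 35.0
```

Emit:
{"name": "arm_command", "arguments": {"deltas": [[[0.05, 0.05, -0.1, 0, 0, 0], [0, 0, 0, 0, 0, 0], [0, 0, 0, 0, 0, 0]]]}}

```text
t: 20.9
tool_pos: [0.5118, 0.4302, 0.0339]
orientation: [2.098, 2.338, 0.001]
force: [1.1, -0.4, -1.1]
opening: 0.0558
gripper_force: 35.0
```

Emit:
{"name": "arm_command", "arguments": {"deltas": [[[0, 0, -0.05, 0, 0, 0], [0, 0, 0, 0, 0, 0], [0, 0, 0, 0, 0, 0]]]}}

```text
t: 21.15
tool_pos: [0.5118, 0.4302, 0.0339]
orientation: [2.098, 2.338, 0.001]
force: [-2.0, -1.5, 4.5]
opening: 0.056
gripper_force: 35.0
```

Seated. Release, rise and check.

Emit:
{"name": "arm_command", "arguments": {"deltas": [[[0, 0, 0, 0, 0, 0], [0, 0, 0, 0, 0, 0], [0, 0, 0, 0, 0, 0], [0, 0, 0, 0, 0, 0], [0, 0, 0, 0, 0, 0], [0, 0, 1, 0, 0, 0], [0, 0, 2.5, 0, 0, 0], [0, 0, 3, 0, 0, 0], [0, 0, 3, 0, 0, 0], [0, 0, 3, 0, 0, 0], [0, 0, 3, 0, 0, 0], [0, 0, 2, 0, 0, 0]]], "gripper": 1}}

```text
t: 22.15
tool_pos: [0.5125, 0.4306, 0.2131]
orientation: [2.098, 2.337, 0.007]
force: [0.7, 0.5, 0.7]
opening: 0.0931
gripper_force: 0.0
```

Emit:
{"name": "arm_command", "arguments": {"deltas": [[[0, 0, 0, 0, 0, 0], [0, 0, 0, 0, 0, 0]]]}}

```text
t: 22.32
tool_pos: [0.5125, 0.4307, 0.2108]
orientation: [2.098, 2.337, 0.007]
force: [0.9, -0.5, -0.5]
opening: 0.0931
gripper_force: 0.0
```

```bash
python3 - <<'E'
from h import *
im,c=look('w10'); g=cv2.cvtColor(im,cv2.COLOR_BGR2GRAY)
m=proj(c,[.5118,.428,.07])[0]; print(m, toolyaw())
x0,y0=int(m[0])-90,max(int(m[1])-90,0); b=cv2.resize(im[y0:y0+150,x0:x0+190],None,fx=4,fy=4,interpolation=cv2.INTER_CUBIC)
def sq(z,s,o=(.5118,.4279),yaw=6.1):
    a=np.radians(yaw); R=np.array([[np.cos(a),-np.sin(a)],[np.sin(a),np.cos(a)]]); q=np.array([[1,1],[1,-1],[-1,-1],[-1,1]])*s/2
    return proj(c,np.c_[q@R.T+o,np.full(4,z)])
for z,s,col in [(.07,.056,(0,0,255)),(.01,.056,(255,0,255)),(.01,.072,(255,0,0))]: cv2.polylines(b,[((sq(z,s)-[x0,y0]+.5)*4).astype(int)],True,col,1)
cv2.imwrite('pics/c10.png',b)
E
```

```text
w10 t 22.32 tcp [512.5 430.7 210.8] dq 0.058
[279.15082861 202.52400832] (np.float64(6.18), array([ 6.e-04,  4.e-04, -1.e+00]))
```

View pics/c10.png

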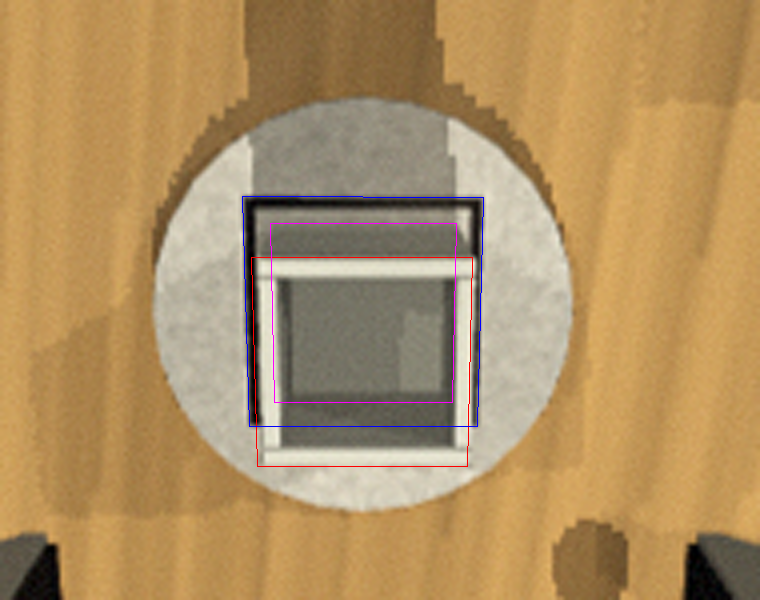

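The planter sits within about 1 mm and square. Now to the dish, turning the fingers +45° to cross its 44 mm side.

Emit:
{"name": "arm_command", "arguments": {"deltas": [[[0, -2, 0, 0, 0, 3], [0, -3.5, 0, 0, 0, 3.8], [0, -4, 0, 0, 0, 3.8], [0, -4, 0, 0, 0, 3.8], [0, -4, 0, 0, 0, 3.8], [0, -4, 0, 0, 0, 3.8], [0, -4, 0, 0, 0, 3.8], [0, -4, 0, 0, 0, 3.8], [0, -4, 0, 0, 0, 3.8], [0, -4, 0, 0, 0, 3.8], [0, -3.5, 0, 0, 0, 3.8], [-0.5, -2.5, 0, 0, 0, 3.8]]]}}

```text
t: 23.37
tool_pos: [0.5053, -0.0079, 0.206]
orientation: [-1.046, -2.959, 0.002]
force: [0.4, 0.1, 0.0]
opening: 0.0929
gripper_force: 0.0
```

Emit:
{"name": "arm_command", "arguments": {"deltas": [[[-0.5, -0.5, 0, 0, 0, 0], [0, 0, 0, 0, 0, 0], [0, 0, 0, 0, 0, 0]]]}}

```text
t: 23.62
tool_pos: [0.5008, -0.0095, 0.2069]
orientation: [-1.052, -2.958, -0.0]
force: [-0.2, 0.8, 0.2]
opening: 0.0931
gripper_force: 0.0
```

```bash
python3 - <<'E'
from h import *
im,c=look('w11'); print(toolyaw()); H,S,V=hsv(im); print(proj(c,[.503,-.009,.042]))
m=(H>95)&(H<128)&(S>70)
h,_=hullof(m,proj(c,[.503,-.009,.03])[0],30); P=ray(c,h,.042); print(rect(P))
E
```

```text
w11 t 23.62 tcp [500.8  -9.5 206.9] dq 0.03
(np.float64(50.93), array([-1.4e-03,  7.0e-04, -1.0e+00]))
[[283.291793  195.5600981]]
(array([501.3,  -7.3]), 88.8, 43.1, -39.2)
```

View pics/w11.png

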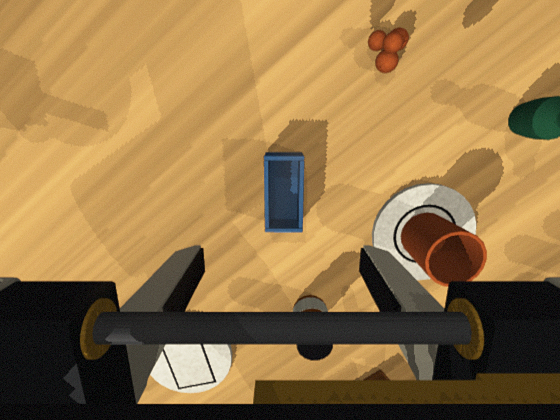

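The dish is at (284,193), aligned with the fingers, with the jar and cup clear. Height cross-check and grasp follow.

Emit:
{"name": "arm_command", "arguments": {"deltas": [[[0.1, 0.15, -1, 0, 0, 0], [0, 0, -2.5, 0, 0, 0], [0, 0, -3, 0, 0, 0], [0, 0, -3, 0, 0, 0], [0, 0, -3, 0, 0, 0], [0, 0, -2.7, 0, 0, 0], [0, 0, -2, 0, 0, 0], [0, 0, -1.3, 0, 0, 0], [0, 0, -0.6, 0, 0, 0], [0, 0, 0, 0, 0, 0], [0, 0, 0, 0, 0, 0]]]}}

```text
t: 24.58
tool_pos: [0.5026, -0.0077, 0.0171]
orientation: [-1.048, -2.961, 0.0]
force: [0.4, 0.1, -0.0]
opening: 0.0933
gripper_force: 0.0
```

```bash
python3 - <<'E'
from h import *
v=[];cs=[]
I=[('w8',load('w8')),('w11',load('w11'))]
for n,(im,c) in I:
    H,S,V=hsv(im); h,_=hullof((H>95)&(H<128)&(S>70),proj(c,[.502,-.007,.03])[0],30); r=rect(ray(c,h,.042)); print(n,r)
    v.append(proj(c,[*(r[0]/1000),.042])[0]); cs.append(c)
print(tri(v,cs))
E
```

```text
w8 (array([503.2, -12.3]), 90.4, 47.4, -39.3)
w11 (array([501.3,  -7.3]), 88.8, 43.1, -39.2)
(array([ 0.50290017, -0.00895319,  0.03150808]), np.float64(0.0005111257416070515))
```

Emit:
{"name": "arm_command", "arguments": {"deltas": [[[0, 0, -0.4, 0, 0, 0], [0, 0, 0, 0, 0, 0], [0, 0, 0, 0, 0, 0]]]}}

```text
t: 24.83
tool_pos: [0.5032, -0.0085, 0.0139]
orientation: [1.049, 2.96, 0.0]
force: [-0.0, -0.0, -0.1]
opening: 0.0932
gripper_force: 0.0
```

Emit:
{"name": "arm_command", "arguments": {"deltas": [[[0, 0, 0, 0, 0, 0], [0, 0, 0, 0, 0, 0], [0, 0, 0, 0, 0, 0], [0, 0, 0, 0, 0, 0], [0, 0, 0, 0, 0, 0], [0, 0, 0, 0, 0, 0], [0, 0, 0, 0, 0, 0], [0, 0, 0, 0, 0, 0], [0, 0, 0, 0, 0, 0]]], "gripper": -1, "squeeze": 35}}

```text
t: 25.58
tool_pos: [0.5026, -0.0085, 0.0131]
orientation: [-1.049, -2.961, 0.0]
force: [0.8, 0.4, -0.1]
opening: 0.0438
gripper_force: 35.0
```

Emit:
{"name": "arm_command", "arguments": {"deltas": [[[0, 0, 0.5, 0, 0, 0], [0, 0, 1.5, 0, 0, 0], [0, 0, 2, 0, 0, 0], [0, 0, 2.5, 0, 0, 0], [0, 0, 2.5, 0, 0, 0], [0, 0, 2.5, 0, 0, 0], [0, 0, 2, 0, 0, 0], [0.3, -0.7, 1.5, 0, 0, 1], [0.6, -1.5, 1, 0, 0, 1.8], [0.8, -2.1, 0, 0, 0, 2], [0.9, -2.4, 0, 0, 0, 2], [1, -2.5, 0, 0, 0, 2]]]}}

```text
t: 26.58
tool_pos: [0.5388, -0.1011, 0.1736]
orientation: [0.815, 3.034, 0.0]
force: [0.8, -0.0, -1.9]
opening: 0.0439
gripper_force: 35.0
```

Emit:
{"name": "arm_command", "arguments": {"deltas": [[[1, -2.5, 0, 0, 0, 2], [1, -2.5, 0, 0, 0, 2], [1, -2.5, 0, 0, 0, 0], [1, -2.5, 0, 0, 0, 0], [0.9, -2.4, 0, 0, 0, 0], [0.8, -2, 0, 0, 0, 0], [0.6, -1.6, 0, 0, 0, 0], [0.4, -1, 0, 0, 0, 0], [0.1, -0.4, 0, 0, 0, 0], [0, 0, 0, 0, 0, 0], [0, 0, 0, 0, 0, 0]]]}}

```text
t: 27.5
tool_pos: [0.6063, -0.2738, 0.1729]
orientation: [-0.712, -3.059, -0.001]
force: [-0.5, -0.6, -2.9]
opening: 0.0437
gripper_force: 35.0
```

```bash
python3 - <<'E'
from h import *
s=monitor.read_state(); im,c=look('w12'); y,_=toolyaw(); print(y)
tcp=s['tool_pos']; a=np.radians(y); ty=np.array([np.cos(a),np.sin(a)]); tx=np.array([-ty[1],ty[0]])
H,S,V=hsv(im); m=(H>95)&(H<128)&(S>70); m[300:]=False
h,_=hullof(m,proj(c,[*(tcp[:2]),tcp[2]+.01])[0],40); print(h[:,0].min(),h[:,0].max(),h[:,1].min())
k=h[:,1]<h[:,1].min()+2.5
f=ray(c,h[k],tcp[2]-.0131)[:,:2]-tcp[:2]; print('foot edge tx',(f@tx*1000).round(1),'ty',(f@ty*1000).round(1))
E
```

```text
w12 t 27.5 tcp [ 606.3 -273.8  172.9] dq 0.012
63.82
236.0 328.0 181.0
foot edge tx [43.8 43.1 42.6 43.2 43.8] ty [ 14.8  21.4 -22.  -21.4 -16. ]
```

View pics/w12.png

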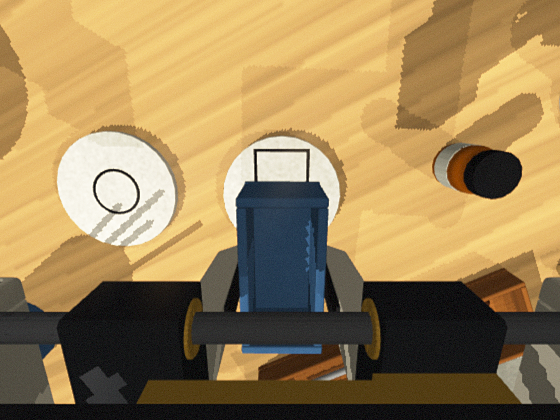

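The dish hangs aligned with the oblong (visible at (281,160)) and centred in the hand. Set down.

Emit:
{"name": "arm_command", "arguments": {"deltas": [[[0.05, -0.05, -0.8, 0, 0, 0], [0, 0, -1.8, 0, 0, 0], [0, 0, -2.5, 0, 0, 0], [0, 0, -2.5, 0, 0, 0], [0, 0, -2.5, 0, 0, 0], [0, 0, -2, 0, 0, 0], [0, 0, -1.2, 0, 0, 0], [0, 0, -0.6, 0, 0, 0], [0, 0, -0.3, 0, 0, 0], [0, 0, 0, 0, 0, 0], [0, 0, 0, 0, 0, 0]]]}}

```text
t: 28.47
tool_pos: [0.6081, -0.2754, 0.0327]
orientation: [0.712, 3.058, -0.001]
force: [-0.5, -0.4, -1.7]
opening: 0.0441
gripper_force: 35.0
```

Emit:
{"name": "arm_command", "arguments": {"deltas": [[[-0.1, 0.1, -0.4, 0, 0, 0], [0, 0, -0.25, 0, 0, 0], [0, 0, 0, 0, 0, 0], [0, 0, 0, 0, 0, 0]]]}}

```text
t: 28.8
tool_pos: [0.606, -0.274, 0.0247]
orientation: [-0.713, -3.06, -0.0]
force: [0.7, -1.1, -1.9]
opening: 0.0441
gripper_force: 35.0
```

Emit:
{"name": "arm_command", "arguments": {"deltas": [[[0, 0, -0.1, 0, 0, 0], [0, 0, 0, 0, 0, 0], [0, 0, 0, 0, 0, 0]]]}}

```text
t: 29.05
tool_pos: [0.6061, -0.274, 0.0236]
orientation: [-0.713, -3.06, -0.0]
force: [0.6, -0.3, -2.0]
opening: 0.0441
gripper_force: 35.0
```

Emit:
{"name": "arm_command", "arguments": {"deltas": [[[0.08, -0.04, -0.05, 0, 0, 0], [0, 0, 0, 0, 0, 0], [0, 0, 0, 0, 0, 0]]]}}

```text
t: 29.3
tool_pos: [0.607, -0.2745, 0.0232]
orientation: [0.713, 3.06, -0.0]
force: [0.1, -0.5, -3.2]
opening: 0.0437
gripper_force: 35.0
```

Emit:
{"name": "arm_command", "arguments": {"deltas": [[[0, 0, -0.05, 0, 0, 0], [0, 0, 0, 0, 0, 0], [0, 0, 0, 0, 0, 0]]]}}

```text
t: 29.55
tool_pos: [0.607, -0.2745, 0.0231]
orientation: [0.712, 3.059, -0.0]
force: [-2.7, 1.2, 4.1]
opening: 0.0441
gripper_force: 35.0
```

Emit:
{"name": "arm_command", "arguments": {"deltas": [[[0, 0, 0, 0, 0, 0], [0, 0, 0, 0, 0, 0], [0, 0, 0, 0, 0, 0], [0, 0, 0, 0, 0, 0], [0, 0, 0, 0, 0, 0], [0, 0, 1, 0, 0, 0], [0, 0, 2.5, 0, 0, 0], [0, 0, 3, 0, 0, 0], [0, 0, 3, 0, 0, 0], [0, 0, 3, 0, 0, 0], [0, 0, 3, 0, 0, 0], [0, 0, 3, 0, 0, 0]]], "gripper": 1}}

```text
t: 30.55
tool_pos: [0.6068, -0.2743, 0.2101]
orientation: [0.712, 3.059, -0.0]
force: [0.2, 0.3, 0.4]
opening: 0.0931
gripper_force: 0.0
```

Emit:
{"name": "arm_command", "arguments": {"deltas": [[[0, 0, 0, 0, 0, 0], [0, 0, 0, 0, 0, 0]]]}}

```text
t: 30.72
tool_pos: [0.6085, -0.2752, 0.2119]
orientation: [0.711, 3.054, -0.003]
force: [0.1, -0.4, 0.4]
opening: 0.0934
gripper_force: 0.0
```

```bash
python3 - <<'E'
from h import *
im,c=look('w13'); H,S,V=hsv(im); h,_=hullof((H>95)&(H<128)&(S>70),proj(c,[.607,-.2744,.04])[0],30); print('dish',rect(ray(c,h,.052)))
E
```

```text
w13 t 30.72 tcp [ 608.5 -275.2  211.9] dq 0.063
dish (array([ 605.2, -273.9]), 88.5, 43.2, -26.0)
```

Dish within about 1.3 mm and 0.2°. Now the vase. I'm turning the tool −90° so the fingers stay clear of the stand near the vase bat.

Emit:
{"name": "arm_command", "arguments": {"deltas": [[[0, 2, 0, 0, 0, -5], [0, 3.5, 0, 0, 0, -6], [0, 4, 0, 0, 0, -6], [0, 4, 0, 0, 0, -6], [0, 4, 0, 0, 0, -6], [0, 4, 0, 0, 0, -6], [0, 4, 0, 0, 0, -6], [0, 4, 0, 0, 0, -6], [0, 4, 0, 0, 0, -6], [0, 4, 0, 0, 0, -6], [0, 4, 0, 0, 0, -6], [0, 3.5, 0, 0, 0, -6]]]}}

```text
t: 31.77
tool_pos: [0.6053, 0.178, 0.2056]
orientation: [-2.36, -2.071, 0.004]
force: [0.3, -0.5, -0.3]
opening: 0.0928
gripper_force: 0.0
```

Emit:
{"name": "arm_command", "arguments": {"deltas": [[[0, 3, 0, 0, 0, -6], [0.5, 2.5, 0, 0, 0, -6], [0.5, 1.5, 0, 0, 0, -6], [0, 1, 0, 0, 0, -1], [0, 0, 0, 0, 0, 0], [0, 0, 0, 0, 0, 0]]]}}

```text
t: 32.27
tool_pos: [0.6159, 0.2556, 0.2057]
orientation: [-2.665, -1.662, 0.005]
force: [-0.6, -0.1, 0.5]
opening: 0.0932
gripper_force: 0.0
```

```bash
python3 - <<'E'
from h import *
im,c=look('w14'); print(toolyaw(),proj(c,[.618,.257,.03]))
E
```

```text
w14 t 32.27 tcp [615.9 255.6 205.7] dq 0.022
(np.float64(-26.14), array([-0.0023, -0.0011, -1.    ])) [[281.8654728  190.65302565]]
```

View pics/w14.png

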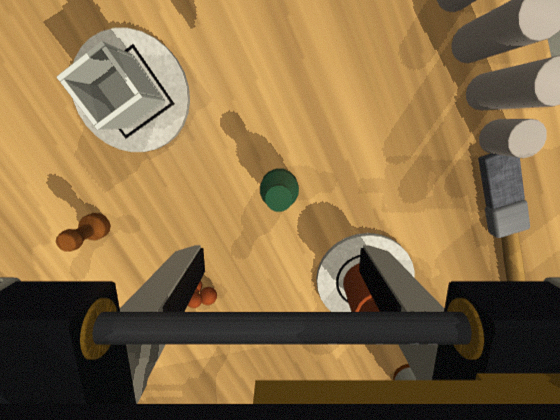

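The vase lip is at (279,198) and its belly circle around (279,190). Fingers are clear of the beads and cup.

```bash
python3 - <<'E'
from h import *
v=[];cs=[]
for n in ('w14','w7','w11'):
    im,c=load(n); H,S,V=hsv(im); m=(H>60)&(H<95)&(S>60)
    try:
        h,_=hullof(m,proj(c,[.618,.257,.04])[0],25)
        mm,r=rim(c,h,.032); P=ray(c,h,.042); print(n,'hull@42',cen(P[:,:2]*1000).round(1),rect(P)[1:3])
        b=blob(m,proj(c,[.618,.257,.04])[0],25)
        print('  V pct',np.percentile(V[b],[10,50,75,90]))
        t=np.percentile(V[b],[20,85]).mean(); hl,_=hullof(cv2.medianBlur((b&(V>t)).astype(np.uint8),3)>0,proj(c,[.618,.257,.08])[0],12); q=ray(c,hl,.08); print('  lip@80',cen(q[:,:2]*1000).round(1),rect(q)[1:3])
        v.append(cen(hl)); cs.append(c)
    except Exception as e: print(n,e)
print(tri(v[:2],cs[:2]))
E
```

```text
w14 hull@42 [615.8 261.1] (41.2, 40.5)
  V pct [52. 91. 95. 97.]
  lip@80 [619.3 261.8] (30.5, 24.3)
w7 hull@42 [615.9 262.8] (64.7, 43.1)
  V pct [48. 62. 69. 87.]
  lip@80 [621.  249.7] (11.3, 3.3)
w11 hull@42 [605.8 246.7] (50.7, 43.4)
  V pct [37.  60.  78.5 84. ]
w11 attempt to get argmax of an empty sequence
(array([0.61599506, 0.25755771, 0.06318436]), np.float64(0.002325508248463044))
```

Emit:
{"name": "arm_command", "arguments": {"deltas": [[[-1.3, -2.7, 0, 0, 0, 0], [-1.4, -2.9, 0, 0, 0, 0], [0, 0, 0, 0, 0, 0], [0, 0, 0, 0, 0, 0], [0, 0, 0, 0, 0, 0]]]}}

```text
t: 32.73
tool_pos: [0.59, 0.1987, 0.2078]
orientation: [-2.668, -1.658, -0.001]
force: [0.5, 0.1, 0.3]
opening: 0.093
gripper_force: 0.0
```

```bash
python3 - <<'E'
from h import *
look('w15'); v=[];cs=[]; tile=[]
for n in ('w14','w15'):
    im,c=load(n); H,S,V=hsv(im); m=(H>60)&(H<95)&(S>60); g=proj(c,[.616,.26,.04])[0]
    h,_=hullof(m,g,25); o=-c[1].T@c[2]; print(n,'nadir',o.round(3))
    for z in (.022,.032,.042): P=ray(c,h,z); print(z,cen(P[:,:2]*1000).round(1),rect(P)[1:3])
    v.append(cen(h)); cs.append(c)
    x,y=int(g[0])-35,int(g[1])-35; tile.append(cv2.resize(im[y:y+70,x:x+70],(400,400),interpolation=cv2.INTER_CUBIC)); print(x,y)
print(tri(v,cs)); cv2.imwrite('pics/v15.png',np.hstack(tile))
E
```

```text
w15 t 32.73 tcp [590.  198.7 207.8] dq 0.023
w14 nadir [0.652 0.326 0.37 ]
0.022 [613.6 257.2] (43.7, 43.0)
0.032 [614.7 259.2] (42.4, 41.7)
0.042 [615.8 261.1] (41.2, 40.5)
244 156
w15 nadir [0.626 0.269 0.373]
0.022 [616.8 257.5] (43.0, 34.4)
0.032 [617.1 257.8] (41.8, 33.4)
0.042 [617.3 258.1] (40.5, 32.4)
241 98
(array([0.61598225, 0.25861817, 0.03055283]), np.float64(0.001969498120204003))
```

View pics/v15.png

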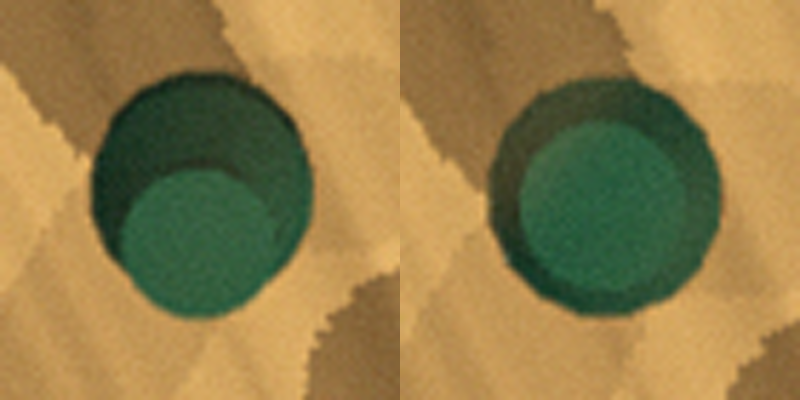

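Lip centres, tile-wise (197,243) and (204,205), are at pixels (278.5,198.5) in w14 and (276.7,133.9) in w15. The belly in w15 is at (276.9,132.5).

```bash
python3 - <<'E'
from h import *
a,b=load('w14')[1],load('w15')[1]
print(tri([(278.5,198.5),(276.7,133.9)],[a,b]),ray(a,(278.5,198.5),.08).round(4),ray(b,(276.7,133.9),.08).round(4),ray(b,(276.9,132.5),.035).round(4))
E
```

```text
(array([0.61666653, 0.26085307, 0.07793999]), np.float64(0.0005822994446799463)) [[0.6165 0.2615 0.08  ]] [[0.6171 0.2607 0.08  ]] [[0.6166 0.2607 0.035 ]]
```

Emit:
{"name": "arm_command", "arguments": {"deltas": [[[1.3, 3.1, 0, 0, 0, 0], [1.35, 3.1, 0, 0, 0, 0], [0, 0, -1.5, 0, 0, 0], [0, 0, -3, 0, 0, 0], [0, 0, -3, 0, 0, 0], [0, 0, -3, 0, 0, 0], [0, 0, -3, 0, 0, 0], [0, 0, -2.5, 0, 0, 0], [0, 0, -1.8, 0, 0, 0], [0, 0, -1, 0, 0, 0], [0, 0, 0, 0, 0, 0], [0, 0, 0, 0, 0, 0]]]}}

```text
t: 33.78
tool_pos: [0.6165, 0.262, 0.0198]
orientation: [-2.667, -1.66, 0.0]
force: [0.7, 0.8, -0.1]
opening: 0.0925
gripper_force: 0.0
```

Emit:
{"name": "arm_command", "arguments": {"deltas": [[[0, -0.1, -0.5, 0, 0, 0], [0, 0, -0.1, 0, 0, 0], [0, 0, 0, 0, 0, 0], [0, 0, 0, 0, 0, 0]]]}}

```text
t: 34.12
tool_pos: [0.617, 0.2607, 0.0146]
orientation: [2.667, 1.66, 0.002]
force: [-0.0, -0.2, 0.4]
opening: 0.0928
gripper_force: 0.0
```

Emit:
{"name": "arm_command", "arguments": {"deltas": [[[0, 0, 0, 0, 0, 0], [0, 0, 0, 0, 0, 0], [0, 0, 0, 0, 0, 0], [0, 0, 0, 0, 0, 0], [0, 0, 0, 0, 0, 0], [0, 0, 0, 0, 0, 0], [0, 0, 0, 0, 0, 0], [0, 0, 0, 0, 0, 0], [0, 0, 0, 0, 0, 0]]], "gripper": -1, "squeeze": 35}}

```text
t: 34.87
tool_pos: [0.6163, 0.2606, 0.0136]
orientation: [-2.667, -1.66, 0.0]
force: [-0.4, 0.7, 0.5]
opening: 0.0433
gripper_force: 35.0
```

Emit:
{"name": "arm_command", "arguments": {"deltas": [[[0, 0, 0.5, 0, 0, 0], [0, 0, 1.5, 0, 0, 0], [0, 0, 2, 0, 0, 0], [0, 0, 2.5, 0, 0, 0], [0, 0, 2.5, 0, 0, 0], [0, 0, 2.5, 0, 0, 0], [0, 0, 2.5, 0, 0, 0], [0, -0.5, 2, 0, 0, 0], [-0.1, -1, 1, 0, 0, 0], [-0.2, -1.5, 0, 0, 0, 0], [-0.3, -2, 0, 0, 0, 0], [-0.3, -2.5, 0, 0, 0, 0]]]}}

```text
t: 35.87
tool_pos: [0.6063, 0.1844, 0.1824]
orientation: [-2.666, -1.661, 0.002]
force: [-0.6, 0.5, -0.8]
opening: 0.0429
gripper_force: 35.0
```

Emit:
{"name": "arm_command", "arguments": {"deltas": [[[-0.4, -2.8, 0, 0, 0, 0], [-0.4, -2.8, 0, 0, 0, 0], [-0.4, -2.8, 0, 0, 0, 0], [-0.4, -2.8, 0, 0, 0, 0], [-0.4, -2.8, 0, 0, 0, 0], [-0.4, -2.8, 0, 0, 0, 0], [-0.4, -2.8, 0, 0, 0, 0], [-0.4, -2.8, 0, 0, 0, 0], [-0.4, -2.8, 0, 0, 0, 0], [-0.4, -2.8, 0, 0, 0, 0], [-0.4, -2.8, 0, 0, 0, 0], [-0.4, -2.8, 0, 0, 0, 0]]]}}

```text
t: 36.87
tool_pos: [0.5572, -0.1524, 0.1819]
orientation: [-2.666, -1.658, 0.003]
force: [-0.0, -0.2, -0.1]
opening: 0.0429
gripper_force: 35.0
```

Emit:
{"name": "arm_command", "arguments": {"deltas": [[[-0.4, -2.8, 0, 0, 0, 0], [-0.4, -2.8, 0, 0, 0, 0], [-0.4, -2.8, 0, 0, 0, 0], [-0.4, -2.8, 0, 0, 0, 0], [-0.4, -2.8, 0, 0, 0, 0], [-0.4, -2.8, 0, 0, 0, 0], [-0.4, -2.8, 0, 0, 0, 0], [-0.3, -2.5, 0, 0, 0, 0], [-0.2, -2, 0, 0, 0, 0], [-0.1, -1.5, 0, 0, 0, 0], [0, -1, 0, 0, 0, 0], [0, -0.5, 0, 0, 0, 0]]]}}

```text
t: 37.87
tool_pos: [0.5236, -0.4227, 0.182]
orientation: [-2.667, -1.656, 0.001]
force: [0.3, 0.4, -1.5]
opening: 0.0434
gripper_force: 35.0
```

Emit:
{"name": "arm_command", "arguments": {"deltas": [[[0, 0, 0, 0, 0, 0], [0, 0, 0, 0, 0, 0]]]}}

```text
t: 38.03
tool_pos: [0.5251, -0.4208, 0.183]
orientation: [-2.666, -1.659, 0.0]
force: [-0.4, 0.7, -1.7]
opening: 0.0436
gripper_force: 35.0
```

```bash
python3 - <<'E'
from h import *
s=monitor.read_state(); im,c=look('w16'); y,_=toolyaw(); tcp=s['tool_pos']; a=np.radians(y); ty=np.array([np.cos(a),np.sin(a)]); tx=np.array([-ty[1],ty[0]])
H,S,V=hsv(im); m=(H>60)&(H<95)&(S>60); m[310:]=False
h,_=hullof(m,proj(c,[*tcp[:2],tcp[2]+.02])[0],30)
f=h[h[:,1].argmin()]; z=tcp[2]-.0136
print(y,'belly low edge', (ray(c,f,z+.022)[0][:2]-tcp[:2])@tx*1000,'ty ctr',[(ray(c,q,z+.03)[0][:2]-tcp[:2])@ty*1000 for q in (h[h[:,0].argmin()],h[h[:,0].argmax()])])
sc=eyes.read_camera('side'); cv2.imwrite('pics/j16.png',cv2.resize(np.hstack([im,sc]),(800,300)))
E
```

```text
w16 t 38.03 tcp [ 525.1 -420.8  183. ] dq 0.015
-26.19 belly low edge 25.18899934956493 ty ctr [np.float64(-22.200018454066402), np.float64(24.211248720767006)]
```

View pics/j16.png

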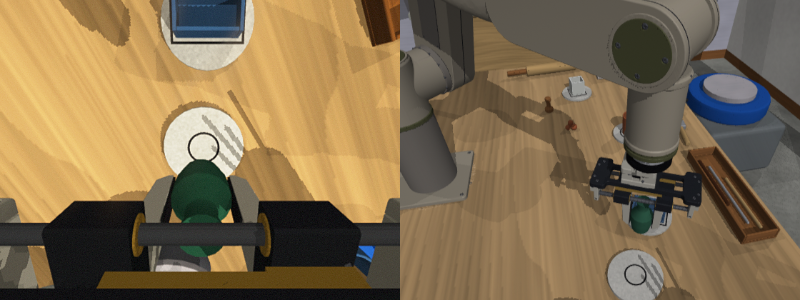

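The vase is upright and centred in the hand. The ring is at image (203,148) ahead and the stand is clear. Lower.

Emit:
{"name": "arm_command", "arguments": {"deltas": [[[-0.15, -0.8, 0, 0, 0, 0], [-0.15, -0.8, -0.8, 0, 0, 0], [0, 0, -1.8, 0, 0, 0], [0, 0, -2.5, 0, 0, 0], [0, 0, -2.5, 0, 0, 0], [0, 0, -2.5, 0, 0, 0], [0, 0, -2, 0, 0, 0], [0, 0, -1.2, 0, 0, 0], [0, 0, -0.8, 0, 0, 0], [0, 0, -0.4, 0, 0, 0], [0, 0, 0, 0, 0, 0], [0, 0, 0, 0, 0, 0]]]}}

```text
t: 39.13
tool_pos: [0.523, -0.4381, 0.0399]
orientation: [2.666, 1.659, 0.001]
force: [-1.0, 0.5, -1.7]
opening: 0.0433
gripper_force: 35.0
```

Emit:
{"name": "arm_command", "arguments": {"deltas": [[[-0.05, 0.1, -0.5, 0, 0, 0], [0, 0, -0.5, 0, 0, 0], [0, 0, -0.3, 0, 0, 0], [0, 0, 0, 0, 0, 0], [0, 0, 0, 0, 0, 0]]]}}

```text
t: 39.55
tool_pos: [0.5217, -0.4362, 0.0253]
orientation: [-2.667, -1.659, 0.0]
force: [-0.4, 0.7, -1.4]
opening: 0.0432
gripper_force: 35.0
```

Emit:
{"name": "arm_command", "arguments": {"deltas": [[[0, 0, -0.1, 0, 0, 0], [0, 0, 0, 0, 0, 0], [0, 0, 0, 0, 0, 0]]]}}

```text
t: 39.8
tool_pos: [0.522, -0.4365, 0.0248]
orientation: [2.667, 1.66, 0.0]
force: [1.0, -0.1, -1.0]
opening: 0.0431
gripper_force: 35.0
```

Emit:
{"name": "arm_command", "arguments": {"deltas": [[[0, 0, -0.1, 0, 0, 0], [0, 0, 0, 0, 0, 0], [0, 0, 0, 0, 0, 0]]]}}

```text
t: 40.05
tool_pos: [0.5219, -0.4364, 0.0236]
orientation: [2.667, 1.66, 0.0]
force: [1.4, -0.2, -1.3]
opening: 0.0429
gripper_force: 35.0
```

Emit:
{"name": "arm_command", "arguments": {"deltas": [[[0, 0, -0.05, 0, 0, 0], [0, 0, 0, 0, 0, 0], [0, 0, 0, 0, 0, 0]]]}}

```text
t: 40.3
tool_pos: [0.5219, -0.4365, 0.0236]
orientation: [2.667, 1.66, -0.0]
force: [-1.9, 3.3, 3.2]
opening: 0.0433
gripper_force: 35.0
```

Emit:
{"name": "arm_command", "arguments": {"deltas": [[[0, 0, 0, 0, 0, 0], [0, 0, 0, 0, 0, 0], [0, 0, 0, 0, 0, 0], [0, 0, 0, 0, 0, 0], [0, 0, 0, 0, 0, 0], [0, 0, 1, 0, 0, 0], [0, 0, 2.5, 0, 0, 0], [0, 0, 3, 0, 0, 0], [0, 0, 3, 0, 0, 0], [0, 0, 3, 0, 0, 0], [0, 0, 3, 0, 0, 0], [0, 0, 3, 0, 0, 0]]], "gripper": 1}}

```text
t: 41.3
tool_pos: [0.5218, -0.4363, 0.2106]
orientation: [2.667, 1.659, 0.0]
force: [0.1, 0.2, 0.4]
opening: 0.0931
gripper_force: 0.0
```

Emit:
{"name": "arm_command", "arguments": {"deltas": [[[-1.5, 0, 0, 0, 0, 0], [-2.5, 0, 0, 0, 0, 0], [-2.5, 0, 0, 0, 0, 0], [-1.5, 0, 0, 0, 0, 0], [0, 0, 0, 0, 0, 0], [0, 0, 0, 0, 0, 0], [0, 0, 0, 0, 0, 0]]]}}

```text
t: 41.88
tool_pos: [0.4425, -0.4365, 0.2089]
orientation: [2.667, 1.659, 0.001]
force: [0.4, -0.5, 0.1]
opening: 0.0932
gripper_force: 0.0
```

```bash
python3 - <<'E'
from h import *
im,c=look('w17'); H,S,V=hsv(im); h,_=hullof((H>60)&(H<95)&(S>60),proj(c,[.522,-.4366,.05])[0],30); P=ray(c,h,.042); print('vase hull',cen(P[:,:2]*1000))
def circ3(z,r):
    a=np.linspace(0,2*np.pi,60); return proj(c,np.c_[.5222+r*np.cos(a),-.4366+r*np.sin(a),a*0+z])
g=proj(c,[.522,-.4366,.03])[0]; x,y=int(g[0])-50,max(int(g[1])-50,0); b=cv2.resize(im[y:y+100,x:x+100],(600,600),interpolation=cv2.INTER_CUBIC)
for z,r in ((.01,.026),(.042,.022),(.09,.014)): cv2.polylines(b,[((circ3(z,r)-[x,y]+.5)*6).astype(int)],True,(0,0,255),1)
cv2.imwrite('pics/c17.png',b)
E
```

```text
w17 t 41.88 tcp [ 442.5 -436.5  208.9] dq 0.015
vase hull [ 524.83528755 -438.03570115]
```

View pics/c17.png

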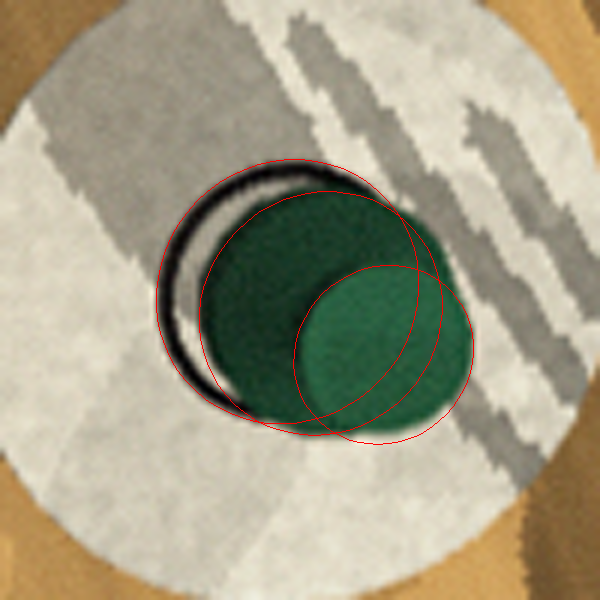

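The vase sits in its ring within about 1 mm, standing upright. All four are placed, so I'm handing in.

```bash
python3 -c "
from plant import ticket
print(ticket.close_job())"
```

```text
the job is handed in; nothing more can be done
None
```

All four pieces stand upright on their bats, each centred to within about 1.5 mm by the wrist camera with planter and dish square; the cup slipped about 7 mm in the grip on its first placing, so I regripped and recentred it, the jar and stamp were never touched, and the job is handed in.

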